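# Open the sample port with the handwheel and snap its cap in

## Robot

A 6-joint arm with a two-finger parallel gripper is mounted at the origin on the work surface. World frame = base frame: x ahead of the robot, y to its left, z up, the work surface at z = 0. Lengths are in m, angles in rad, forces in N, time in s.
With the tool pointing down it reaches from about 0.35 to 0.725 m from the base axis. Payload 4.3 kg.
Tool frame: the origin (TCP) lies at the very end of the fingers, on their centre line; the grasp point (between the pads) lies 19 mm behind it; z points along the fingers, y is the direction in which the jaws open and shut (so a half turn about z gives the same grasp; the last joint's range is limited). The gripper opens to 85 mm and grips with 20 to 120 N. Pads are 22 mm wide; open, the fingers measure 114 mm over their backs; the gripper's body (76 mm by 85 mm) begins 54 mm behind the grasp point. The pads swing forward as they close: fully open they stand 13 mm farther back than shut.
Start: joints at [-1.213, 0.377, 0.081, 1.274, 0, 1.46], TCP at [0.259, -0.513, 0.231] pointing down, gripper open.
Joint ranges: [-2.72, 2.72], [-0.84, 1.66], [-1.02, 1.22], [-1.77, 2.12], [-1.37, 1.28], [-3.14, 3.14]. Speed limits (rad/s): [2.57, 2.57, 3.14, 3.14, 3.14, 3.14].

## Interface

Orientations are given as a unit quaternion [x, y, z, w].
In Python, from plant import monitor, cams, ticket gives the robot as it stands. The module is installed in compiled form; this text tells all that it offers.
- The arm moves only by the tool send_rows, never from a script. Its argument "deltas" is a list of rows, each a list of 7 numbers: the turn, a rotation vector about the world's x, y, z in rad, then the shift along the world's x, y, z in mm, then the finger opening in mm, from 0 to 85.4. In form: [[wx, wy, wz, x, y, z, gripper], ...]. A call has 1 to 8 rows; each row is the pose to reach, as a shift and turn from the pose commanded when the call began; what a row does not reach only later rows make up. A row lasts 1/12 s, in which the tool goes at most 41.7 mm and 7.16 degrees, less where a joint would pass 70% of its speed; a pose out of reach is approached as far as the arm can. A call with a gripper value outside its range is refused whole. The fingers move at their own pace and stop on an object; "force" is the grip in N (left out, the last holds). Time passes only in rows, so rows that repeat a pose let the fingers close. It gives the time, the measured TCP pose, the force and the opening at its end, in the units of the state.
- monitor.read_state(): the state, without advancing time (a new reading comes with each control period).
- cams.read_camera(name): name is "scene" or "top"; returns a dict with "color" (480x640x3 uint8, red, green, blue), "fx", "fy", "cx", "cy" (pixels), "extrinsics" (4x4, takes a point from world to camera coordinates). Camera axes: x right, y down, z forward; pixel columns grow to the right and rows downward; lengths in m; the calibration is good to about 2 mm. A picture is of the moment at which its call begins. There is no depth.
- ticket.close_job(): hands the job in, once; it reports no verdict.
The state is a dict: "t": time; "joint_pos": joint angles; "qvel": joint speeds; "joint_torque": joint torques, N m; "tool_pos": TCP position; "eef_rot": TCP orientation; "wrist_force": force on the tool from outside, world axes, zero at the start; "ft_torque": the same for the moment, N m; "opening": opening from 0.0 (shut) to 1.0 (fully open).
Only numpy, scipy, OpenCV 4.12 (cv2) and the standard library are available. Lean on these libraries where they do the work, as an engineer would, in place of code of your own. Each camera call takes 0.05 s, during which the arm holds its last target.

## Task

Crank the handwheel clockwise until the orange pointer stands in the middle of the green band, so that the metal shutter clears the round sample port. Then pick up the blue-flanged cap with the black knob, press it straight down into the port until it snaps past the three orange catches, and keep pressing it down on its gasket with about 10 N: finish like that, still pressing, without letting up or pulling the cap back. Leave the jar and the brass weight where they stand.

Things in the scene. Friction and masses are not known exactly. Their poses are not given: they have to be found in the camera images.
- handwheel (a joint): angle of the handwheel in rad, growing as it turns clockwise seen from above; stops at 0 and 5.25. It starts between 0 and 1.0; the pointer stands on the middle of the green band at 4.5. It turns stiffly (about 3 N at the grip) and stays where it is left. One rad drives the shutter and pointer 16 mm.
- wheel_axis (a point): point on the handwheel's vertical axis, on the upper face of its grey disc (disc 130 mm across, 12 mm thick, about 132 mm above the bench). The wheel sits on the white hood of the sample chamber, a white box with steel trim 170 x 380 mm, 75 mm high, fixed on the bench (hood 30 mm higher).
- crank_grip (a point): centre of the black upright crank grip on the wheel, 48 mm from the wheel's axis, fixed to the disc (it does not swivel): a block 26 mm wide along the radius, 14 mm thick across it (along the circle), 50 mm tall, its foot on the disc 25 mm below this point. Its x axis runs along the radius. Pinch the 14 mm from above and turn the fingers along with the wheel; the whole turn needs several grasps.
- pointer (a point): tip of the small orange pointer (3 mm wide) that shows the shutter's position, in the black track on the front edge of the chamber; moves 16 mm per rad of the wheel towards the hood.
- green_mark (a point): middle of the green band (10 mm wide along the track) beside the red zone. Its y axis runs along the track in the direction in which the pointer moves as the shutter opens.
- port (a point): centre of the round port at the top of its steel collar (88 mm across, 10 mm high; bore 61 mm), 85 mm above the bench, z up. The aluminium shutter, 13 mm lower, blocks the bore until the pointer is in the green band. Three orange spring catches, 6 mm lower, stick 4.5 mm into the bore. With the cap just snapped in, cap_center is 8.8 mm above this point; pressing gains 3.8 mm more at most.
- cap_center (a point): half-way up the loose upright round cap (66 mm tall, 33 mm over the bench; any yaw will do). From its bottom: white foot 44 mm across up to 3 mm, tapering out to 58 mm at 12 mm, ledge 58 mm across up to 14 mm, neck 49 mm across up to 28 mm, blue flange 76 mm across up to 34 mm, black round knob 24 mm across up to 66 mm. So the knob's foot is 1 mm above this point.
- cap: the same loose cap, about 80 to 170 g, standing on its foot on the bench with the knob up; origin at the centre of its underside, z up.
- catch1 (a joint): how far the orange catch at the back of the port is pushed outward, in m (0 at rest and once the cap has snapped in, about 0.003 while its ledge passes). Springs: pressing the cap past all three takes about 10 N, which then suddenly drops (the catches pull the cap in).
- catch2 (a joint): the same for the catch at the front on the wheel's side.
- catch3 (a joint): the same for the catch at the front on the side away from the wheel.
- gasket (a joint): how far the sprung black gasket inside the port is pressed down, in m: 0 at rest, also with the cap merely snapped in; it gives from about 1.5 N on, 2.5 N per mm; 0.003 to 0.0038 with the flange lying on the collar.
- jar_center (a point): bystander: centre of a glass jar with white lid, 56 mm across, 75 mm tall, in front of the chamber. Jar, weight and cap may stand in one another's places.
- puck_center (a point): bystander: centre of a brass calibration weight, 54 mm across, 44 mm tall, in front of the chamber.
There are look-alikes about, which are no part of the job. Of the things that look like the cap, take the one that is farthest from the robot's base at the start.

How it is judged:
By the outcome, as a careful person would: the job done as asked, in the order asked, and still so for the second after the job is handed in, while the arm keeps its last pose, push and grip.
It also fails if it takes over 72 s, if anything falls off the work surface, if the arm or the gripper's body presses on something with over 40 N, if the wrist force passes 120 N, or if a joint passes its speed limit or range.

## Working session

There is one attempt and no reset: what is moved stays moved. The work goes in short steps, Python scripts to look and compute and a tool call to move; the robot and the scene stay as the last step left them, time stands still between calls to the robot, and variables do not carry over. Pictures are saved under pics/ and viewed, and the job is handed in when it is done.

Besides the shell and the picture viewer there is one more tool, called after "Call:" as name([rows], argument=value, ...), one row to a line, values as JSON. send_rows: Moves the arm, as the interface text tells. Its arguments: {"type":"object","properties":{"deltas":{"type":"array","items":{"type":"array","items":{"type":"number"}}},"force":{"type":"number"}},"required":["deltas"]}

```bash
mkdir -p pics; python3 - <<'E'
from plant import monitor,cams
import cv2
s=monitor.read_state();print(s)
for n in("scene","top"):
    d=cams.read_camera(n);print(n,d["fx"],d["fy"],d["cx"],d["cy"],d["extrinsics"].round(4).tolist())
    cv2.imwrite(f"pics/{n}0.png",d["color"][:,:,::-1])
E
```

```text
{'t': 0.0, 'joint_pos': array([-1.21329535e+00,  3.78086469e-01,  7.95924248e-02,  1.27437035e+00,
        2.77190246e-05,  1.46049546e+00]), 'qvel': array([ 0.00033424,  0.00064294, -0.00079055,  0.00186651,  0.00128383,
        0.00166696]), 'joint_torque': array([ 2.82192443e-03, -4.63611245e+01,  2.69872105e+01,  2.08817743e-02,
       -6.28951142e-06,  1.02642724e-05]), 'tool_pos': array([ 0.2590626 , -0.51259495,  0.23033453]), 'eef_rot': array([ 9.72769151e-01,  2.31773834e-01, -1.13727414e-04, -1.02785182e-03]), 'wrist_force': array([-0.02025858, -0.30965617,  0.15635881]), 'ft_torque': array([-0.03661254, -0.00187542,  0.05599098]), 'opening': 0.9987568015833388}
scene 531.5550294571713 531.5550294571713 327.9850261791297 238.17719803471215 [[0.3588, 0.9334, 0.0007, -0.134], [0.7876, -0.3024, -0.537, -0.2692], [-0.501, 0.1933, -0.8436, 1.2738], [0.0, 0.0, 0.0, 1.0]]
top 475.5312976224029 475.5312976224029 323.2059815420311 243.98590672463908 [[0.016, -0.9999, -0.0059, -0.0214], [-0.9928, -0.0152, -0.1192, 0.464], [0.1191, 0.0078, -0.9929, 0.9345], [0.0, 0.0, 0.0, 1.0]]
```

View pics/scene0.png

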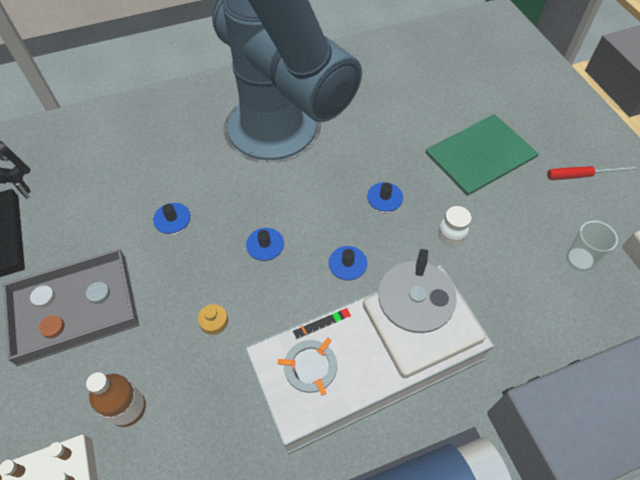

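View pics/top0.png

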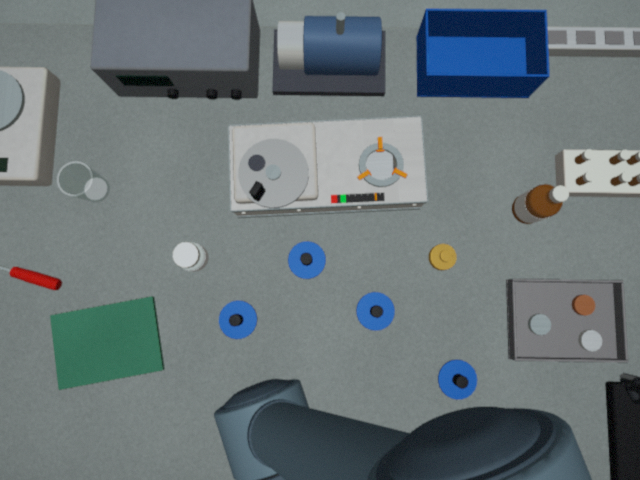

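Top view: four cap look-alikes at (307,260), (238,320), (376,311) and (458,379). The wheel is at (272,172), the grip near (258,190), the port at (381,164), the jar at (188,256), and the weight at (443,257). Next I'll measure positions.

```bash
cat > h.py <<'E'
from plant import monitor,cams
import cv2,numpy as np
def get(n,f=None):
    d=cams.read_camera(n)
    d["n"]=n
    if f: cv2.imwrite(f"pics/{f}.png",d["color"][:,:,::-1])
    return d
def ray(d,uv):
    E=d["extrinsics"];R=E[:3,:3];t=E[:3,3]
    v=R.T@np.array([(uv[0]-d["cx"])/d["fx"],(uv[1]-d["cy"])/d["fy"],1.])
    return -R.T@t,v
def plane(d,uv,z):
    c,v=ray(d,uv);return c+v*(z-c[2])/v[2]
def proj(d,p):
    q=d["extrinsics"]@np.append(p,1);return np.array([d["fx"]*q[0]/q[2]+d["cx"],d["fy"]*q[1]/q[2]+d["cy"]])
def two(a,ua,b,ub):
    c1,v1=ray(a,ua);c2,v2=ray(b,ub)
    A=np.stack([v1,-v2],1);s=np.linalg.lstsq(A,c2-c1,rcond=None)[0]
    p=c1+v1*s[0];q=c2+v2*s[1];return (p+q)/2,np.linalg.norm(p-q)
def mask(d,lo,hi,roi=None):
    hsv=cv2.cvtColor(d["color"],cv2.COLOR_RGB2HSV);m=cv2.inRange(hsv,np.array(lo),np.array(hi))
    if roi is not None:
        k=np.zeros_like(m);x0,y0,x1,y1=roi;k[y0:y1,x0:x1]=255;m&=k
    return m
def blobs(m,amin=8):
    cs,_=cv2.findContours(m,cv2.RETR_EXTERNAL,cv2.CHAIN_APPROX_NONE);o=[]
    for c in cs:
        if cv2.contourArea(c)>=amin:
            M=cv2.moments(c);o.append((M["m10"]/M["m00"],M["m01"]/M["m00"],cv2.contourArea(c),c))
    return o
E
python3 - <<'E'
from h import *
a=get("top");b=get("scene")
for d in(a,b):
    print(d["n"],"blue flange")
    for x,y,A,c in blobs(mask(d,(105,150,80),(125,255,255)),200):
        if A>3000: continue
        h=cv2.convexHull(c);e=cv2.fitEllipse(h)
        p=plane(d,e[0],.034);print(np.round(e[0],1),A,p.round(4),"dist",np.hypot(p[0],p[1]).round(4))
for d,z,roi in((a,.085,(220,110,440,220)),(b,.085,(240,240,500,450))):
    for nm,lo,hi in(("orange",(8,150,120),(20,255,255)),("green",(45,120,100),(75,255,255)),("red",(0,150,120),(5,255,255))):
        for x,y,A,c in blobs(mask(d,lo,hi,roi),3):
            print(d["n"],nm,round(x,1),round(y,1),A,plane(d,(x,y),.085).round(4),plane(d,(x,y),.075).round(4))
for d,roi in((a,(225,110,440,220)),(b,(240,230,500,450))):
    x0,y0,x1,y1=roi
    cv2.imwrite(f"pics/crop_{d['n']}.png",cv2.resize(d["color"][y0:y1,x0:x1,::-1],None,fx=3 if d is b and 0 else (3.5 if d is a else 2.6),fy=3.5 if d is a else 2.6,interpolation=cv2.INTER_CUBIC))
E
```

```text
top blue flange
[457.1 379. ] 1117.5 [ 0.2036 -0.2782  0.034 ] dist 0.3447
[237.4 319.3] 1052.0 [0.3111 0.1528 0.034 ] dist 0.3466
[375.  310.8] 1047.0 [ 0.3321 -0.1186  0.034 ] dist 0.3526
[306.3 259.6] 996.0 [0.4315 0.0192 0.034 ] dist 0.4319
scene blue flange
[347.4 262.5] 940.0 [0.4318 0.018  0.034 ] dist 0.4322
[264.6 243.6] 879.0 [ 0.3328 -0.1193  0.034 ] dist 0.3535
[171.4 217.6] 597.0 [ 0.2044 -0.2788  0.034 ] dist 0.3457
[384.8 196.4] 552.0 [0.3117 0.1518 0.034 ] dist 0.3467
top orange 375.4 196.2 6.5 [ 0.5516 -0.1134  0.085 ] [ 0.5538 -0.1144  0.075 ]
top orange 363.6 174.3 34.5 [ 0.5944 -0.0906  0.085 ] [ 0.5971 -0.0914  0.075 ]
top orange 399.1 172.2 37.5 [ 0.5995 -0.1591  0.085 ] [ 0.6023 -0.1606  0.075 ]
top orange 379.6 144.5 40.5 [ 0.6545 -0.1213  0.085 ] [ 0.6579 -0.1224  0.075 ]
top green 342.7 198.5 36.5 [ 0.5461 -0.0506  0.085 ] [ 0.5483 -0.051   0.075 ]
top red 334.0 198.6 32.5 [ 0.5456 -0.034   0.085 ] [ 0.5478 -0.0341  0.075 ]
scene orange 320.4 386.6 53.0 [ 0.6549 -0.1214  0.085 ] [ 0.652  -0.1204  0.075 ]
scene orange 286.2 361.8 60.5 [ 0.5963 -0.1593  0.085 ] [ 0.5927 -0.1588  0.075 ]
scene orange 323.7 346.0 59.5 [ 0.5929 -0.0922  0.085 ] [ 0.5893 -0.0909  0.075 ]
scene orange 303.5 329.8 9.5 [ 0.5537 -0.1139  0.085 ] [ 0.5496 -0.1128  0.075 ]
scene green 336.3 316.3 41.0 [ 0.5505 -0.0528  0.085 ] [ 0.5464 -0.051   0.075 ]
scene red 345.3 312.9 36.0 [ 0.5501 -0.0359  0.085 ] [ 0.546  -0.0339  0.075 ]
```

View pics/crop_top.png

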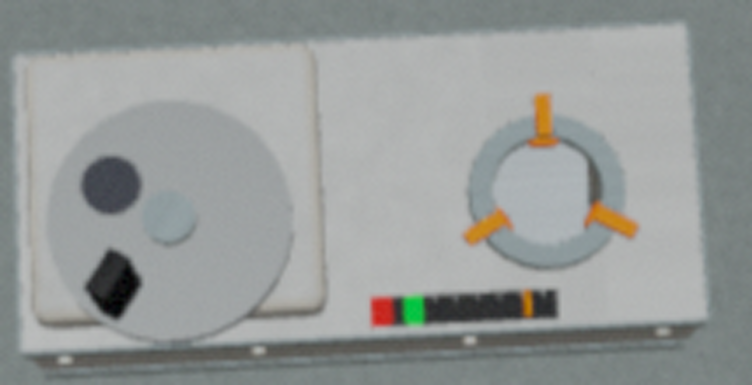

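View pics/crop_scene.png

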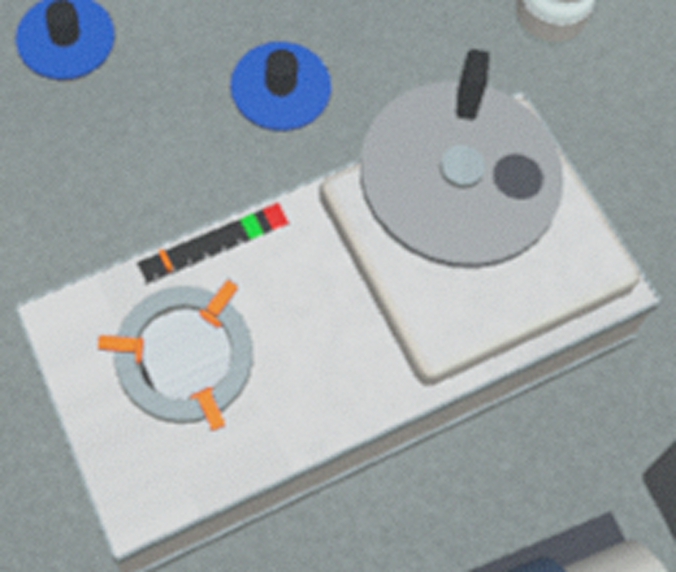

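The cap farthest from the base is at top (307,260) / scene (347,262), at 0.432 m. The others are at about 0.35 m. The crop shows it clearly with its black knob. Now the wheel, grip and port.

```bash
python3 - <<'E'
from h import *
a=get("top");b=get("scene")
for d in(a,b): 
    E=d["extrinsics"];print(d["n"],"cam",(-E[:3,:3].T@E[:3,3]).round(3))
# grip: black blobs
for d,roi in((a,(230,160,310,215)),(b,(375,235,465,340))):
    g=cv2.cvtColor(d["color"],cv2.COLOR_RGB2GRAY);m=((g<62)*255).astype(np.uint8)
    k=np.zeros_like(m);x0,y0,x1,y1=roi;k[y0:y1,x0:x1]=255;m&=k
    for x,y,A,c in blobs(m,20):
        ap=cv2.approxPolyDP(cv2.convexHull(c),1.5,True)[:,0]
        print(d["n"],"dark",round(x,1),round(y,1),A,g[int(y),int(x)],ap.tolist())
        for p in ap: print("   ",p,plane(d,p,.182).round(4),plane(d,p,.132).round(4))
    # disc
    gm=cv2.inRange(cv2.cvtColor(d["color"],cv2.COLOR_RGB2HSV),np.array((0,0,110)),np.array((179,40,178)))&k
    gm=cv2.morphologyEx(gm,cv2.MORPH_OPEN,np.ones((3,3)))
    bb=max(blobs(gm,100),key=lambda t:t[2]);e=cv2.fitEllipse(cv2.convexHull(bb[3]));print(d["n"],"disc",e,plane(d,e[0],.132).round(4))
    if d is a:cv2.imwrite("pics/gm.png",gm)
x0,y0,x1,y1=235,145,310,215
cv2.imwrite("pics/g1.png",cv2.resize(a["color"][y0:y1,x0:x1,::-1],None,fx=8,fy=8,interpolation=cv2.INTER_NEAREST))
x0,y0,x1,y1=370,240,465,335
cv2.imwrite("pics/g2.png",cv2.resize(b["color"][y0:y1,x0:x1,::-1],None,fx=6,fy=6,interpolation=cv2.INTER_NEAREST))
E
```

```text
top cam [ 0.35  -0.022  0.983]
scene cam [ 0.898 -0.203  0.93 ]
top dark 257.1 191.0 151.0 30 [[256, 182], [264, 190], [258, 200], [250, 192]]
    [256 182] [0.5517 0.1023 0.182 ] [0.5643 0.1101 0.132 ]
    [264 190] [0.5378 0.0881 0.182 ] [0.5496 0.0949 0.132 ]
    [258 200] [0.5201 0.0979 0.182 ] [0.5308 0.1053 0.132 ]
    [250 192] [0.534  0.1121 0.182 ] [0.5455 0.1204 0.132 ]
top disc ((270.17083740234375, 180.2142333984375), (62.52484130859375, 91.5072021484375), 90.55097198486328) [0.568  0.0842 0.132 ]
scene dark 419.8 267.2 73.0 58 [[420, 253], [425, 264], [422, 273], [417, 274], [417, 262]]
    [420 253] [0.535  0.0993 0.182 ] [0.5107 0.1195 0.132 ]
    [425 264] [0.5565 0.0977 0.182 ] [0.5337 0.1177 0.132 ]
    [422 273] [0.5697 0.0857 0.182 ] [0.5477 0.105  0.132 ]
    [417 274] [0.5685 0.0774 0.182 ] [0.5464 0.0961 0.132 ]
    [417 262] [0.5485 0.0872 0.182 ] [0.5251 0.1066 0.132 ]
scene disc ((418.33892822265625, 272.2174072265625), (99.3570785522461, 119.90582275390625), 171.4375457763672) [0.5441 0.0998 0.132 ]
```

View pics/g1.png

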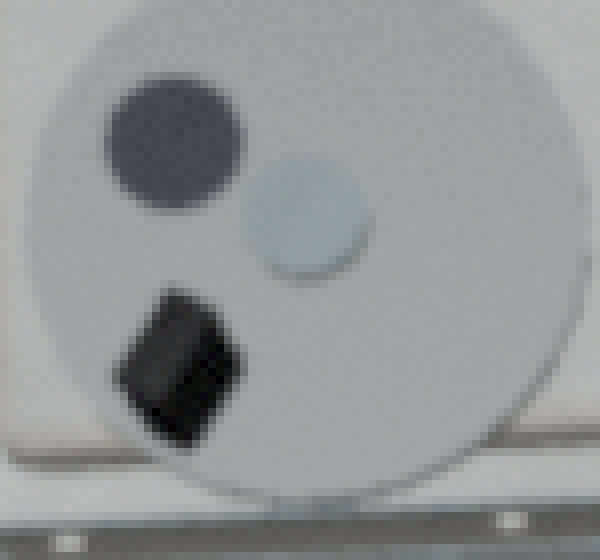

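View pics/g2.png

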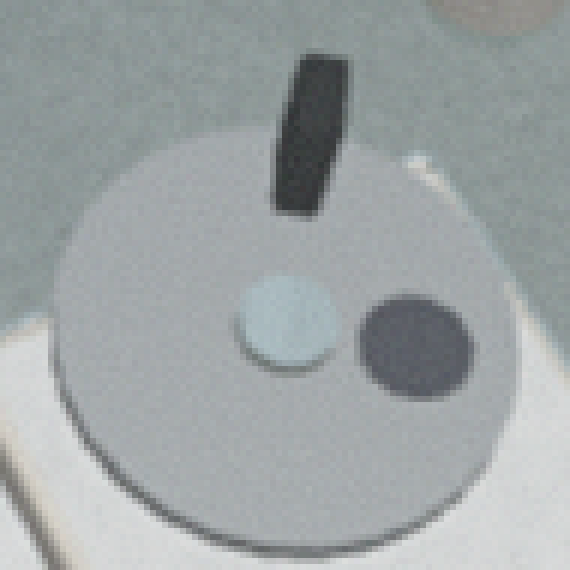

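Top crop: disc centre at about (273.1,172), grip outline (256,182)-(264,190)-(258,200)-(250,192). Scene crop: disc centre at about (417.2,294.5), and the inner foot edge of the grip runs from (414.8,274.8) to (422.5,275.3). Next I'll compute the axis and the grip phase.

```bash
python3 - <<'E'
from h import *
a=get("top");b=get("scene")
def sub(d,roi,s):
    x0,y0,x1,y1=roi;return cv2.resize(d["color"][y0:y1,x0:x1],None,fx=s,fy=s,interpolation=cv2.INTER_CUBIC)
# disc: edge points by gradient along rays from centre, sat/brightness difference vs disc colour
def disc(d,c0,z=.132):
    img=cv2.GaussianBlur(d["color"],(3,3),0).astype(float)
    C=plane(d,c0,z);pts=[];
    for th in np.arange(0,2*np.pi,.05):
        rs=np.arange(.050,.085,.0005);u=np.array([proj(d,C+[r*np.cos(th),r*np.sin(th),0]) for r in rs]).astype(np.float32)
        v=np.stack([cv2.remap(img[:,:,k].astype(np.float32),u[:,0][None],u[:,1][None],cv2.INTER_LINEAR)[0] for k in range(3)],1)
        g=np.abs(np.gradient(v,axis=0)).sum(1);i=g.argmax()
        if g[i]>3: pts.append(C[:2]+rs[i]*np.array([np.cos(th),np.sin(th)]))
    pts=np.array(pts)
    for _ in range(6):
        A=np.c_[2*pts,np.ones(len(pts))];s=np.linalg.lstsq(A,(pts**2).sum(1),rcond=None)[0];r=np.sqrt(s[2]+s[0]**2+s[1]**2)
        e=np.abs(np.hypot(*(pts-s[:2]).T)-r);k=e<max(2*np.median(e),.0008);pts=pts[k]
    return s[:2],r,len(pts)
print("disc",disc(a,(273.1,172)),disc(b,(417.2,294.5)))
print("hubcentres", two(a,(273.1,171.4),b,(417.3,293)))
def circ(d,c0,z):
    return plane(d,c0,z)
for p in((414.8,274.8),(422.5,275.3)):print("foot",plane(b,p,.132).round(4))
g=cv2.cvtColor(sub(a,(235,145,310,215),8),cv2.COLOR_RGB2GRAY)
_,m=cv2.threshold(g,85,255,cv2.THRESH_BINARY_INV)
for x,y,A,c in blobs(m,800):
    print("A",A,[ (np.array(p)/8-.5+[235,145]).round(1).tolist() for p in cv2.approxPolyDP(cv2.convexHull(c),8,True)[:,0]])
cv2.imwrite("pics/g3.png",cv2.convertScaleAbs(g,alpha=2.5)[200:,80:360])
# port: triangulate collar from orange catches (tops): centre
for nm in(a,b):
    hsv=cv2.cvtColor(nm["color"],cv2.COLOR_RGB2HSV)
print("portC top/scn guess",plane(a,(381,164.5),.085).round(4))
E
```

```text
disc (array([0.57932048, 0.08077409]), np.float64(0.06811375958674769), 34) (array([0.58295872, 0.07751379]), np.float64(0.06583204140743609), 63)
hubcentres (array([0.58237385, 0.07807264, 0.14000909]), np.float64(0.0005717628308029296))
foot [0.5465 0.0919 0.132 ]
foot [0.552  0.1038 0.132 ]
A 11851.0 [[255.9, 181.1], [261.5, 184.1], [264.5, 190.2], [257.8, 200.5], [253.0, 197.8], [249.1, 191.8]]
A 11563.0 [[257.8, 154.9], [262.5, 158.0], [264.0, 161.9], [263.2, 165.6], [258.6, 169.5], [254.0, 169.8], [248.9, 164.9], [249.0, 159.2], [253.1, 155.4]]
portC top/scn guess [ 0.6144 -0.1241  0.085 ]
```

View pics/g3.png

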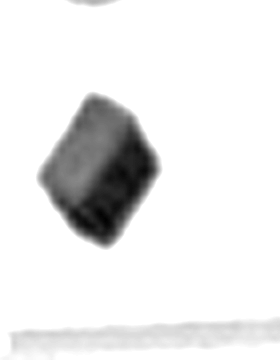

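Estimates: axis about (0.5825, 0.078), grip phase about 148.5°, grip centre about (0.5416, 0.1031). Pointer to green is about 62 mm, or 3.87 rad clockwise (222°). If I start with joint 6 near -138°, one grasp may cover the whole turn. I'll move over and turn counter-clockwise on the way.

Call:
send_rows([
  [0,0,0.1,12,26,1,85],
  [0,0,0.2,24,51,3,85],
  [0,0,0.3,35,77,4,85],
  [0,0,0.4,47,103,5,85],
  [0,0,0.5,59,128,6,85],
  [0,0,0.6,71,154,8,85],
  [0,0,0.7,82,180,9,85],
  [0,0,0.8,94,205,10,85],
])

```text
t: 1.07
tool_pos: [0.3536, -0.3069, 0.2416]
eef_rot: [0.804, 0.594, 0.0, 0.0]
wrist_force: [0.3, 0.4, 0.8]
opening: 0.996
```

Call:
send_rows([
  [0,0,0.1,12,26,1,85],
  [0,0,0.2,24,51,3,85],
  [0,0,0.3,35,77,4,85],
  [0,0,0.4,47,103,5,85],
  [0,0,0.5,59,128,6,85],
  [0,0,0.6,71,154,8,85],
  [0,0,0.7,82,180,9,85],
  [0,0,0.8,94,205,10,85],
])

```text
t: 1.73
tool_pos: [0.4476, -0.1018, 0.2516]
eef_rot: [0.509, 0.861, 0.0, 0.0]
wrist_force: [-0.2, -0.7, 1.2]
opening: 0.995
```

```bash
python3 - <<'E'
from h import *
s=monitor.read_state();print(s["joint_pos"].round(3),s["tool_pos"].round(4),s["eef_rot"].round(4))
E
```

```text
[-0.362  0.136 -0.186  1.248  0.     0.707] [ 0.4476 -0.1018  0.2516] [5.093e-01 8.606e-01 1.000e-04 2.000e-04]
```

The wrist model holds (q6 = q1 + 90° − yaw). 3.66 rad is left, so I'll continue.

Call:
send_rows([
  [0,0,0.1,12,26,1,85],
  [0,0,0.2,24,51,3,80],
  [0,0,0.3,35,77,4,75],
  [0,0,0.4,47,103,5,70],
  [0,0,0.5,59,128,6,65],
  [0,0,0.6,71,154,8,60],
  [0,0,0.7,82,180,9,55],
  [0,0,0.8,94,205,10,50],
])

```text
t: 2.4
tool_pos: [0.5416, 0.1033, 0.2615]
eef_rot: [0.134, 0.991, 0.0, 0.0]
wrist_force: [0.9, -0.1, -0.5]
opening: 0.586
```

Call:
send_rows([
  [0,0,0.11,0,0,0,50],
  [0,0,0.22,0,0,0,50],
  [0,0,0.33,0,0,0,50],
  [0,0,0.44,0,0,0,50],
  [0,0,0.55,0,0,0,50],
  [0,0,0.66,0,0,0,50],
  [0,0,0.77,0,0,0,50],
  [0,0,0.88,0,0,0,50],
])

```text
t: 3.07
tool_pos: [0.5413, 0.1018, 0.2613]
eef_rot: [-0.301, 0.954, 0.0, -0.0]
wrist_force: [-0.2, -0.3, 0.9]
opening: 0.585
```

Call:
send_rows([
  [0,0,0.11,0,0,0,50],
  [0,0,0.22,0,0,0,50],
  [0,0,0.33,0,0,0,50],
  [0,0,0.44,0,0,0,50],
  [0,0,0.55,0,0,0,50],
  [0,0,0.66,0,0,0,50],
  [0,0,0.77,0,0,0,50],
  [0,0,0.88,0,0,0,50],
])

```text
t: 3.73
tool_pos: [0.5413, 0.1017, 0.2614]
eef_rot: [-0.679, 0.735, 0.0, -0.0]
wrist_force: [-1.0, 0.2, -0.5]
opening: 0.585
```

Call:
send_rows([
  [0,0,0.11,0,0,0,50],
  [0,0,0.22,0,0,0,50],
  [0,0,0.33,0,0,0,50],
  [0,0,0.44,0,0,0,50],
  [0,0,0.55,0,0,0,50],
  [0,0,0.66,0,0,0,50],
  [0,0,0.77,0,0,0,50],
  [0,0,0.88,0,0,0,50],
])

```text
t: 4.4
tool_pos: [0.5413, 0.1017, 0.2614]
eef_rot: [0.927, -0.376, 0.0, 0.0]
wrist_force: [1.2, 0.4, -0.7]
opening: 0.584
```

```bash
python3 - <<'E'
from h import *
from scipy.spatial.transform import Rotation as R
s=monitor.read_state();y=R.from_quat(s["eef_rot"]).apply([0,1,0])
print(s["t"],s["joint_pos"].round(3),s["tool_pos"].round(4),s["eef_rot"].round(4),"yaw",np.degrees(np.arctan2(y[1],y[0])))
d=get("scene","s1");get("top","t1")
E
```

```text
4.4 [ 0.071  0.322  0.078  1.327 -0.    -2.301] [0.5413 0.1017 0.2614] [ 0.9268 -0.3756  0.      0.    ] yaw -134.11825205768363
```

View pics/s1.png

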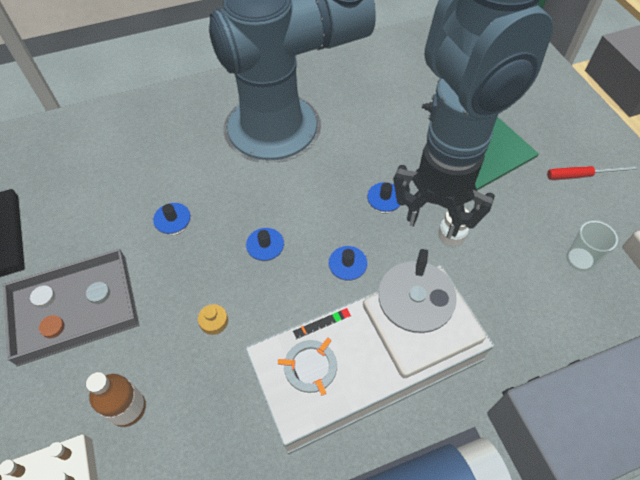

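View pics/t1.png

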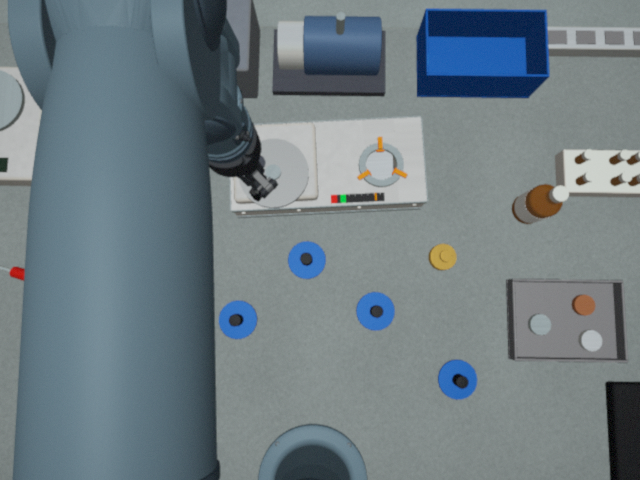

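The scene shows the gripper hovering over the grip at (423,262) with nothing in the way. I'll turn the last 12.6° and descend in one call, then close.

Call:
send_rows([
  [0,0,0.11,0,0,0,50],
  [0,0,0.22,0,1,0,50],
  [0,0,0.22,0,1,-25,50],
  [0,0,0.22,0,1,-50,50],
  [0,0,0.22,0,1,-75,50],
  [0,0,0.22,0,1,-95,50],
  [0,0,0.22,0,1,-110,50],
  [0,0,0.22,0,1,-117,50],
])

```text
t: 5.17
tool_pos: [0.5396, 0.1026, 0.1419]
eef_rot: [0.961, -0.275, -0.002, 0.001]
wrist_force: [-0.6, 0.3, 0.1]
opening: 0.582
```

```bash
python3 - <<'E'
from h import *
s=monitor.read_state();print(s["tool_pos"].round(4),s["wrist_force"].round(2),s["joint_pos"].round(3))
d=get("scene");c=d["color"][180:330,340:500,::-1];cv2.imwrite("pics/s2.png",cv2.resize(c,None,fx=4,fy=4,interpolation=cv2.INTER_CUBIC))
E
```

```text
[0.5396 0.1026 0.1419] [-0.6   0.32  0.07] [ 0.072  0.371 -0.165  1.04  -0.    -2.511]
```

View pics/s2.png

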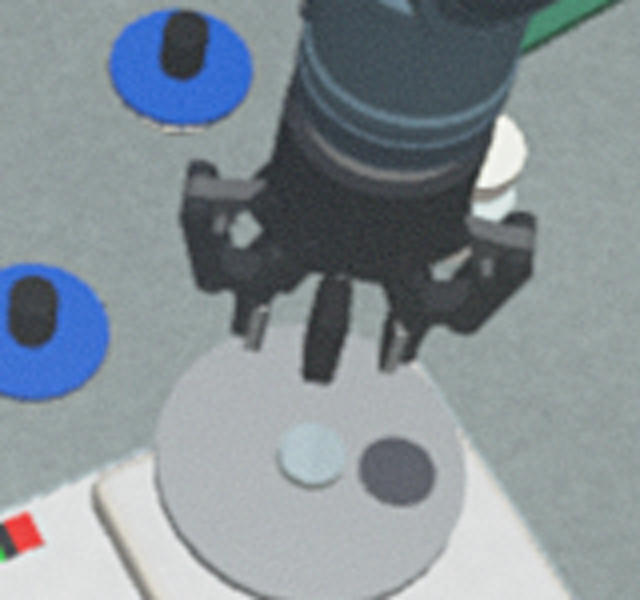

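The crop shows the grip (325,330) centred between the fingers (250,325) and (400,345). Closing with 40 N.

Call:
send_rows([
  [0,0,0,0,0,0,0],
  [0,0,0,0,0,0,0],
  [0,0,0,0,0,0,0],
  [0,0,0,0,0,0,0],
  [0,0,0,0,0,0,0],
  [0,0,0,0,0,0,0],
], force=40)

```text
t: 5.72
tool_pos: [0.5425, 0.1031, 0.1458]
eef_rot: [0.962, -0.274, 0.001, -0.001]
wrist_force: [0.6, 2.8, 5.8]
opening: 0.161
```

```bash
python3 - <<'E'
from h import *
from scipy.spatial.transform import Rotation as R
s=monitor.read_state();y=R.from_quat(s["eef_rot"]).apply([0,1,0])
print(s["tool_pos"].round(4),s["wrist_force"].round(2),s["ft_torque"].round(2),"yaw",np.degrees(np.arctan2(y[1],y[0])),s["opening"])
d=get("scene");c=d["color"][180:330,340:500,::-1];cv2.imwrite("pics/s3.png",cv2.resize(c,None,fx=4,fy=4,interpolation=cv2.INTER_CUBIC))
ax=np.array([.5825,.078]);r=s["tool_pos"][:2]-ax;print(np.hypot(*r),np.degrees(np.arctan2(r[1],r[0])))
# table of arc shifts for 8 rows of -0.1 rad, from angle th
def arc(th0,n,st,rad=.048):
    th=np.radians(th0)
    for i in range(1,n+1):
        a=th-i*st;print([0,0,round(-i*st,2),round(1000*rad*(np.cos(a)-np.cos(th)),1),round(1000*rad*(np.sin(a)-np.sin(th)),1),0,0])
arc(148.5,8,.09)
E
```

```text
[0.5425 0.1031 0.1458] [0.64 2.81 5.8 ] [0.09 0.15 0.11] yaw -121.81074188645968 0.16063632787787027
0.047203069677713066 147.8520519393837
[0, 0, -0.09, np.float64(2.4), np.float64(3.6), 0, 0]
[0, 0, -0.18, np.float64(5.2), np.float64(6.9), 0, 0]
[0, 0, -0.27, np.float64(8.2), np.float64(10.0), 0, 0]
[0, 0, -0.36, np.float64(11.5), np.float64(12.8), 0, 0]
[0, 0, -0.45, np.float64(15.0), np.float64(15.3), 0, 0]
[0, 0, -0.54, np.float64(18.7), np.float64(17.5), 0, 0]
[0, 0, -0.63, np.float64(22.6), np.float64(19.3), 0, 0]
[0, 0, -0.72, np.float64(26.7), np.float64(20.8), 0, 0]
```

View pics/s3.png

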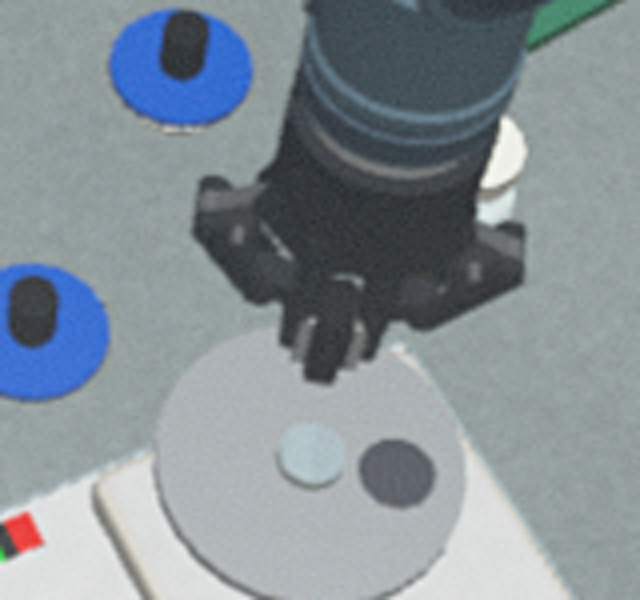

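It's gripped at 13.7 mm and the crop shows the pads on the grip. Start cranking.

Call:
send_rows([
  [0,0,-0.09,2.4,3.6,0,0],
  [0,0,-0.18,5.2,6.9,0,0],
  [0,0,-0.27,8.2,10.0,0,0],
  [0,0,-0.36,11.5,12.8,0,0],
  [0,0,-0.45,15.0,15.3,0,0],
  [0,0,-0.54,18.7,17.5,0,0],
  [0,0,-0.63,22.6,19.3,0,0],
  [0,0,-0.72,26.7,20.8,0,0],
])

```text
t: 6.43
tool_pos: [0.5685, 0.1234, 0.1458]
eef_rot: [0.802, -0.597, 0.001, -0.0]
wrist_force: [-2.5, -1.2, 9.0]
opening: 0.164
```

```bash
cat >> h.py <<'E'
from scipy.spatial.transform import Rotation as R
def st():
    s=monitor.read_state();y=R.from_quat(s["eef_rot"]).apply([0,1,0])
    print("t",round(s["t"],2),s["tool_pos"].round(4),"F",s["wrist_force"].round(2),"T",s["ft_torque"].round(2),"yaw",np.degrees(np.arctan2(y[1],y[0])).round(2),"op",round(s["opening"]*85.4,1),"q",s["joint_pos"].round(2))
    r=s["tool_pos"][:2]-np.array([.5825,.078]);print("r",np.hypot(*r).round(4),"ang",np.degrees(np.arctan2(r[1],r[0])).round(2));return s
def arc(th0,n,stp,rad=.048):
    th=np.radians(th0)
    for i in range(1,n+1):
        a=th-i*stp;print([0,0,round(-i*stp,3),float(round(1000*rad*(np.cos(a)-np.cos(th)),1)),float(round(1000*rad*(np.sin(a)-np.sin(th)),1)),0,0])
def pointer():
    a=get("top");b=get("scene");out=[]
    for d,roi in((a,(310,185,400,215)),(b,(285,300,365,345))):
        o=blobs(mask(d,(8,150,120),(20,255,255),roi),3);g=blobs(mask(d,(45,120,100),(75,255,255),roi),3);r=blobs(mask(d,(0,150,120),(5,255,255),roi),3)
        z=.08
        P=lambda L:[plane(d,(t[0],t[1]),z).round(4)[:2].tolist() for t in L]
        print(d["n"],"ptr",P(o),"green",P(g),"red",P(r))
        if o and g:
            p,q=np.array(P(o)[0]),np.array(P(g)[0]);print("   left mm",round(1000*float(np.dot(q-p,[.0,1])),1))
    return a,b
E
python3 - <<'E'
from h import *
st();pointer();arc(148.5-np.degrees(.72),8,.09)
E
```

```text
t 6.43 [0.5685 0.1234 0.1458] F [-2.54 -1.22  9.05] T [-0.26  0.46  0.01] yaw -163.35 op 14.0 q [ 0.11  0.43 -0.07  1.07 -0.   -1.76]
r 0.0475 ang 107.14
top ptr [[0.5512, -0.1018]] green [[0.5473, -0.0509]] red [[0.5467, -0.0343]]
   left mm 50.9
scene ptr [[0.5856, -0.0839], [0.5507, -0.1014]] green [[0.5485, -0.0519]] red [[0.548, -0.0349]]
   left mm 32.0
[0, 0, -0.09, 4.2, 1.1, 0, 0]
[0, 0, -0.18, 8.4, 1.8, 0, 0]
[0, 0, -0.27, 12.7, 2.1, 0, 0]
[0, 0, -0.36, 17.1, 2.1, 0, 0]
[0, 0, -0.45, 21.4, 1.6, 0, 0]
[0, 0, -0.54, 25.6, 0.8, 0, 0]
[0, 0, -0.63, 29.7, -0.4, 0, 0]
[0, 0, -0.72, 33.8, -2.0, 0, 0]
```

It's working: the pointer moved 11.5 mm for 0.72 rad. The upward force is 9 N, so I'll ease up 1.5 mm while continuing.

Call:
send_rows([
  [0,0,-0.09,4.2,1.1,0.5,0],
  [0,0,-0.18,8.4,1.8,1,0],
  [0,0,-0.27,12.7,2.1,1.5,0],
  [0,0,-0.36,17.1,2.1,1.5,0],
  [0,0,-0.45,21.4,1.6,1.5,0],
  [0,0,-0.54,25.6,0.8,1.5,0],
  [0,0,-0.63,29.7,-0.4,1.5,0],
  [0,0,-0.72,33.8,-2.0,1.5,0],
])

```text
t: 7.2
tool_pos: [0.6012, 0.1213, 0.1459]
eef_rot: [-0.54, 0.841, 0.0, -0.001]
wrist_force: [-2.9, -0.4, 2.0]
opening: 0.156
```

```bash

python3 - <<'E'
from h import *
st();arc(148.5-np.degrees(1.44),8,.09)
E
```

```text
t 7.2 [0.6012 0.1213 0.1459] F [-2.9  -0.36  2.  ] T [-0.18  0.42  0.03] yaw 155.41 op 13.3 q [ 0.1   0.49  0.03  1.11 -0.   -1.05]
r 0.0472 ang 66.65
[0, 0, -0.09, 3.9, -1.9, 0, 0]
[0, 0, -0.18, 7.5, -4.2, 0, 0]
[0, 0, -0.27, 11.0, -6.8, 0, 0]
[0, 0, -0.36, 14.2, -9.7, 0, 0]
[0, 0, -0.45, 17.1, -12.9, 0, 0]
[0, 0, -0.54, 19.8, -16.3, 0, 0]
[0, 0, -0.63, 22.1, -19.9, 0, 0]
[0, 0, -0.72, 24.1, -23.8, 0, 0]
```

Call:
send_rows([
  [0,0,-0.09,3.9,-1.9,0,0],
  [0,0,-0.18,7.5,-4.2,0,0],
  [0,0,-0.27,11.0,-6.8,0,0],
  [0,0,-0.36,14.2,-9.7,0,0],
  [0,0,-0.45,17.1,-12.9,0,0],
  [0,0,-0.54,19.8,-16.3,0,0],
  [0,0,-0.63,22.1,-19.9,0,0],
  [0,0,-0.72,24.1,-23.8,0,0],
])

```text
t: 7.87
tool_pos: [0.6243, 0.0982, 0.1458]
eef_rot: [-0.209, 0.978, 0.001, -0.001]
wrist_force: [-5.7, 2.8, 3.3]
opening: 0.157
```

```bash

python3 - <<'E'
from h import *
st();arc(148.5-np.degrees(2.16),8,.09)
E
```

```text
t 7.87 [0.6243 0.0982 0.1458] F [-5.73  2.82  3.29] T [ 0.2   0.88 -0.01] yaw 114.17 op 13.4 q [ 0.06  0.53  0.1   1.14  0.   -0.37]
r 0.0465 ang 25.75
[0, 0, -0.09, 1.6, -4.0, 0, 0]
[0, 0, -0.18, 2.9, -8.1, 0, 0]
[0, 0, -0.27, 3.8, -12.4, 0, 0]
[0, 0, -0.36, 4.3, -16.6, 0, 0]
[0, 0, -0.45, 4.4, -21.0, 0, 0]
[0, 0, -0.54, 4.1, -25.3, 0, 0]
[0, 0, -0.63, 3.5, -29.5, 0, 0]
[0, 0, -0.72, 2.4, -33.7, 0, 0]
```

Call:
send_rows([
  [0,0,-0.09,1.1,-4.0,0,0],
  [0,0,-0.18,1.9,-8.1,0,0],
  [0,0,-0.27,2.6,-12.4,0,0],
  [0,0,-0.36,3.1,-16.6,0,0],
  [0,0,-0.45,3.2,-21.0,0,0],
  [0,0,-0.54,2.9,-25.3,0,0],
  [0,0,-0.63,2.3,-29.5,0,0],
  [0,0,-0.72,1.2,-33.7,0,0],
])

```text
t: 8.53
tool_pos: [0.6265, 0.0656, 0.1459]
eef_rot: [0.148, 0.989, 0.002, -0.001]
wrist_force: [-0.7, 6.4, 1.7]
opening: 0.155
```

```bash

python3 - <<'E'
from h import *
st();a,b=pointer();arc(148.5-np.degrees(2.88),8,.09)
cv2.imwrite("pics/p4.png",np.hstack([cv2.resize(b["color"][290:350,280:370,::-1],(800,533),interpolation=cv2.INTER_CUBIC)]))
E
```

```text
t 8.53 [0.6265 0.0656 0.1459] F [-0.68  6.4   1.69] T [ 0.76  0.46 -0.12] yaw 72.94 op 13.3 q [0.   0.52 0.09 1.13 0.   0.3 ]
r 0.0457 ang -15.72
top ptr [[0.5494, -0.0668]] green [[0.5473, -0.0509]] red [[0.5467, -0.0343]]
   left mm 15.9
scene ptr [[0.5856, -0.0839], [0.5481, -0.0671]] green [[0.5486, -0.0518]] red [[0.548, -0.0349]]
   left mm 32.1
[0, 0, -0.09, -1.4, -4.1, 0, 0]
[0, 0, -0.18, -3.2, -8.0, 0, 0]
[0, 0, -0.27, -5.3, -11.8, 0, 0]
[0, 0, -0.36, -7.8, -15.3, 0, 0]
[0, 0, -0.45, -10.5, -18.7, 0, 0]
[0, 0, -0.54, -13.6, -21.7, 0, 0]
[0, 0, -0.63, -16.9, -24.5, 0, 0]
[0, 0, -0.72, -20.4, -27.0, 0, 0]
```

View pics/p4.png

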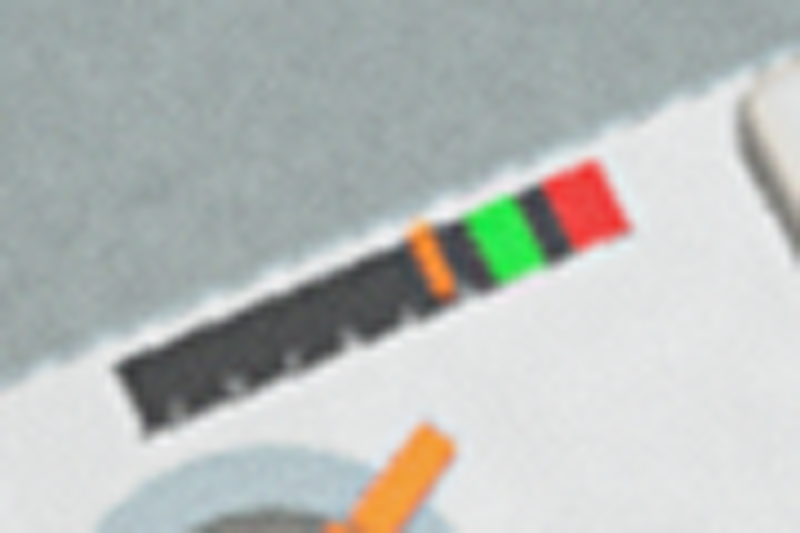

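The pointer (430,262 in the crop) is about 15.5 mm short of green, so about 0.97 rad is left.

Call:
send_rows([
  [0,0,-0.09,-1.4,-3.9,0,0],
  [0,0,-0.18,-3.2,-7.6,0,0],
  [0,0,-0.27,-5.3,-11.2,0,0],
  [0,0,-0.36,-7.8,-14.5,0,0],
  [0,0,-0.45,-10.5,-17.7,0,0],
  [0,0,-0.54,-13.6,-20.7,0,0],
  [0,0,-0.63,-16.9,-23.5,0,0],
  [0,0,-0.72,-20.4,-26.0,0,0],
])

```text
t: 9.3
tool_pos: [0.6066, 0.0397, 0.1459]
eef_rot: [0.487, 0.873, 0.002, -0.001]
wrist_force: [0.7, 6.4, -0.1]
opening: 0.161
```

```bash

python3 - <<'E'
from h import *
st();a,b=pointer();arc(148.5-np.degrees(3.6),4,.06)
E
```

```text
t 9.3 [0.6066 0.0397 0.1459] F [ 0.73  6.43 -0.07] T [ 0.97  0.05 -0.02] yaw 31.7 op 13.7 q [-0.04  0.48  0.01  1.11  0.    0.98]
r 0.0453 ang -57.78
top ptr [] green [[0.547, -0.049]] red [[0.5465, -0.0344]]
scene ptr [[0.5856, -0.0839], [0.5479, -0.056]] green [[0.5486, -0.0496]] red [[0.5477, -0.0348]]
   left mm 34.3
[0, 0, -0.06, -2.5, -1.5, 0, 0]
[0, 0, -0.12, -5.0, -2.8, 0, 0]
[0, 0, -0.18, -7.7, -3.9, 0, 0]
[0, 0, -0.24, -10.4, -4.9, 0, 0]
```

Call:
send_rows([
  [0,0,-0.06,-2.5,-1.5,0,0],
  [0,0,-0.12,-5.0,-2.8,0,0],
  [0,0,-0.18,-7.7,-3.9,0,0],
  [0,0,-0.24,-10.4,-4.9,0,0],
  [0,0,-0.24,-10.4,-4.9,0,0],
  [0,0,-0.24,-10.4,-4.9,0,0],
])

```text
t: 9.9
tool_pos: [0.5966, 0.035, 0.1459]
eef_rot: [0.587, 0.81, 0.002, -0.001]
wrist_force: [1.7, 6.4, -1.0]
opening: 0.157
```

```bash

python3 - <<'E'
from h import *
st();a,b=pointer();arc(148.5-np.degrees(3.84),4,.03)
cv2.imwrite("pics/p5.png",cv2.resize(b["color"][290:350,280:370,::-1],(800,533),interpolation=cv2.INTER_CUBIC))
cv2.imwrite("pics/p5t.png",cv2.resize(a["color"][180:220,320:400,::-1],(800,400),interpolation=cv2.INTER_CUBIC))
E
```

```text
t 9.9 [0.5966 0.035  0.1459] F [ 1.7   6.36 -0.96] T [ 1.   -0.13 -0.32] yaw 18.15 op 13.4 q [-0.05  0.46 -0.02  1.09  0.    1.2 ]
r 0.0453 ang -71.88
top ptr [] green [[0.5458, -0.0562], [0.5467, -0.0473]] red [[0.5465, -0.0344]]
scene ptr [[0.5856, -0.0839], [0.5469, -0.0519]] green [[0.5493, -0.0558], [0.5496, -0.0477]] red [[0.5479, -0.0352]]
   left mm 28.1
[0, 0, -0.03, -1.4, -0.4, 0, 0]
[0, 0, -0.06, -2.8, -0.8, 0, 0]
[0, 0, -0.09, -4.2, -1.2, 0, 0]
[0, 0, -0.12, -5.6, -1.5, 0, 0]
```

View pics/p5.png

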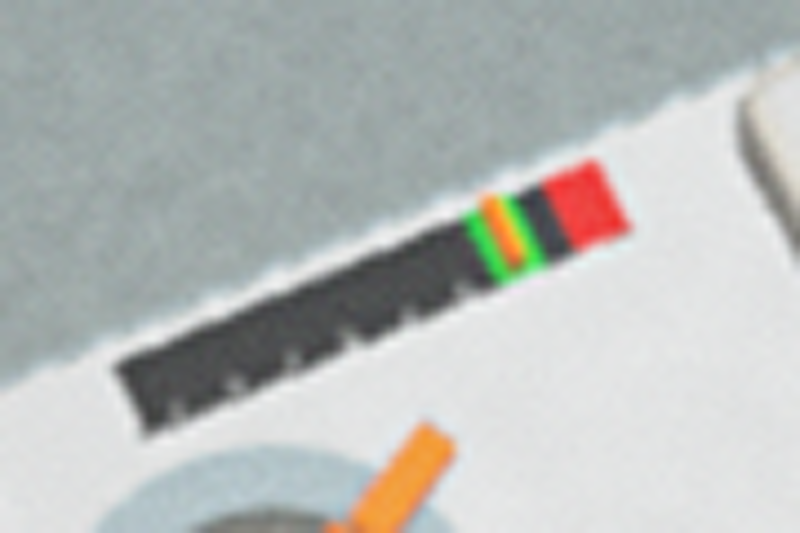

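View pics/p5t.png

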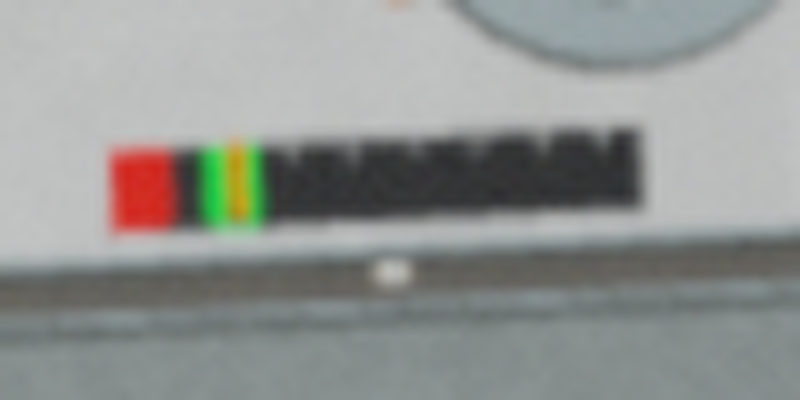

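Scene crop: the pointer at (503,235) is about central in green. Top crop: green shows 25 px on the red side and 19 px on the other, so the pointer is about 0.5 mm short. Add 0.03 rad, then open and look.

Call:
send_rows([
  [0,0,-0.03,-1.4,-0.4,0,0],
  [0,0,-0.03,-1.4,-0.4,0,0],
  [0,0,-0.03,-1.4,0.6,0,0],
  [0,0,-0.03,-1.4,0.6,0,50],
  [0,0,-0.03,-1.4,0.6,0,50],
  [0,0,-0.03,-1.4,0.6,0,50],
  [0,0,-0.03,-1.4,0.6,0,50],
])

```text
t: 10.58
tool_pos: [0.5948, 0.0334, 0.1458]
eef_rot: [0.599, 0.801, -0.0, 0.0]
wrist_force: [1.0, -0.0, 0.8]
opening: 0.585
```

```bash

python3 - <<'E'
from h import *
st();a,b=pointer()
cv2.imwrite("pics/p6.png",np.vstack([cv2.resize(b["color"][300:340,320:360,::-1],(400,400),interpolation=cv2.INTER_CUBIC)]))
cv2.imwrite("pics/p6t.png",cv2.resize(a["color"][180:220,320:400,::-1],(800,400),interpolation=cv2.INTER_CUBIC))
E
```

```text
t 10.58 [0.5948 0.0334 0.1458] F [ 0.97 -0.04  0.81] T [-0.01  0.01  0.  ] yaw 16.43 op 49.9 q [-0.05  0.45 -0.03  1.09 -0.    1.23]
r 0.0462 ang -74.59
top ptr [] green [[0.5458, -0.0562], [0.5469, -0.0468]] red [[0.5467, -0.0343]]
scene ptr [[0.5856, -0.0839], [0.548, -0.0514]] green [[0.5494, -0.0557], [0.5496, -0.0477]] red [[0.5479, -0.0352]]
   left mm 28.2
```

View pics/p6.png

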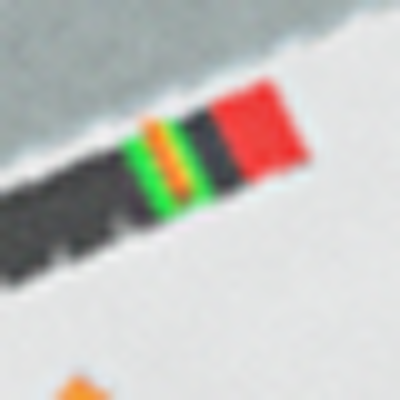

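View pics/p6t.png

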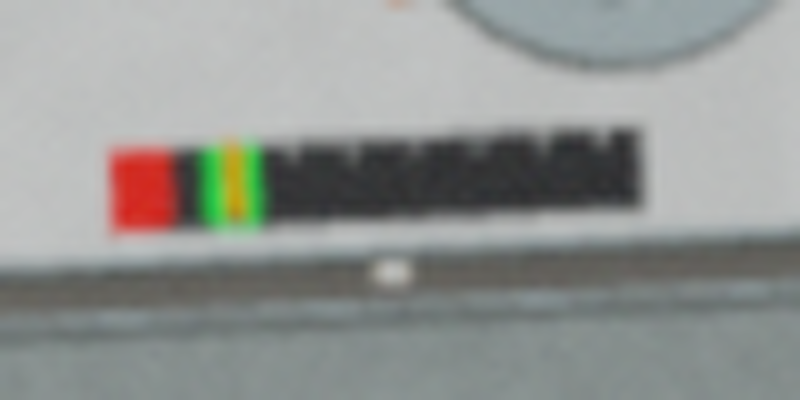

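The pointer is centred in green in both crops (top (234,180), scene (167,160)). Lift off and go over the cap, then measure the port.

Call:
send_rows([
  [0,0,0,0,0,20,50],
  [0,0,0,0,0,50,50],
  [0,0,0,0,0,85,50],
  [0,0,0,-40,-3,90,50],
  [0,0,0,-80,-7,90,50],
  [0,0,0,-120,-11,70,50],
  [0,0,0,-163,-15,45,50],
  [0,0,0,-163,-15,15,50],
])

```text
t: 11.35
tool_pos: [0.429, 0.0185, 0.1626]
eef_rot: [0.599, 0.801, 0.001, 0.001]
wrist_force: [1.6, 0.9, 0.1]
opening: 0.589
```

```bash

cat >> h.py <<'E'
def circ(d,C,z,r0,r1,thr=6):
    img=cv2.GaussianBlur(d["color"],(3,3),0).astype(np.float32);C=np.array([C[0],C[1],z]);pts=[]
    for th in np.arange(0,2*np.pi,.05):
        rs=np.arange(r0,r1,.0004);u=np.array([proj(d,C+[r*np.cos(th),r*np.sin(th),0]) for r in rs]).astype(np.float32)
        v=cv2.remap(img,u[:,0][None],u[:,1][None],cv2.INTER_CUBIC)[0]
        g=np.abs(np.gradient(v,axis=0)).sum(1);i=g.argmax()
        if g[i]>thr and 0<i<len(rs)-1: pts.append(C[:2]+rs[i]*np.array([np.cos(th),np.sin(th)]))
    pts=np.array(pts)
    for _ in range(6):
        A=np.c_[2*pts,np.ones(len(pts))];s=np.linalg.lstsq(A,(pts**2).sum(1),rcond=None)[0];r=np.sqrt(s[2]+s[0]**2+s[1]**2)
        e=np.abs(np.hypot(*(pts-s[:2]).T)-r);pts=pts[e<max(2.5*np.median(e),.0005)]
    return s[:2].round(4),r.round(4),len(pts)
E
python3 - <<'E'
from h import *
st();a=get("top","t7");b=get("scene","s7")
for d in(a,b):print(d["n"],"collar",circ(d,(.6153,-.124),.085,.038,.051))
for d in(a,b):print(d["n"],"catches",[plane(d,(t[0],t[1]),.086).round(4).tolist() for t in blobs(mask(d,(8,150,120),(20,255,255),(355,130,410,190) if d is a else (275,335,335,400)),15)])
cv2.imwrite("pics/c7.png",cv2.resize(b["color"][170:320,270:430,::-1],None,fx=4,fy=4,interpolation=cv2.INTER_CUBIC))
cv2.imwrite("pics/c7t.png",cv2.resize(a["color"][120:300,230:430,::-1],None,fx=3.2,fy=3.2,interpolation=cv2.INTER_CUBIC))
E
```

```text
t 11.35 [0.429  0.0185 0.1626] F [1.63 0.91 0.12] T [0.03 0.03 0.04] yaw 16.42 op 50.3 q [-0.1   0.12 -0.44  1.01 -0.    1.18]
r 0.1646 ang -158.81
top collar (array([ 0.6143, -0.1235]), np.float64(0.0445), 96)
scene collar (array([ 0.6162, -0.1249]), np.float64(0.0444), 93)
top catches [[0.5948, -0.0919, 0.086], [0.5995, -0.1576, 0.086], [0.6531, -0.1212, 0.086]]
scene catches [[0.6546, -0.1214, 0.086], [0.5973, -0.1587, 0.086], [0.5937, -0.0927, 0.086]]
```

View pics/c7.png

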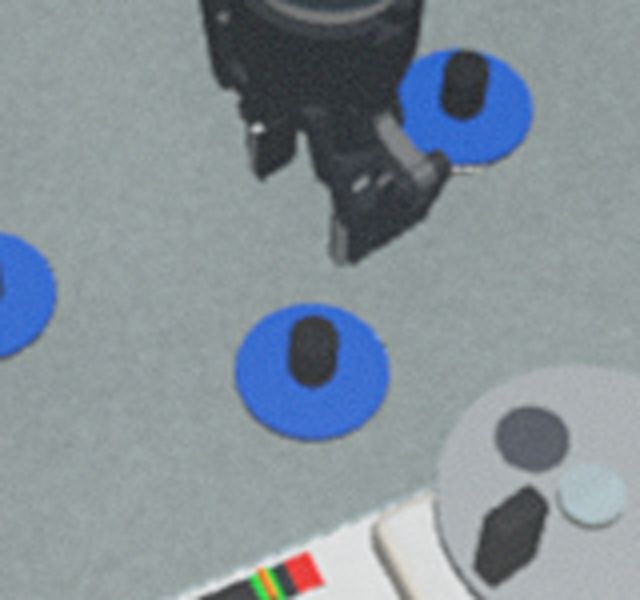

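View pics/c7t.png

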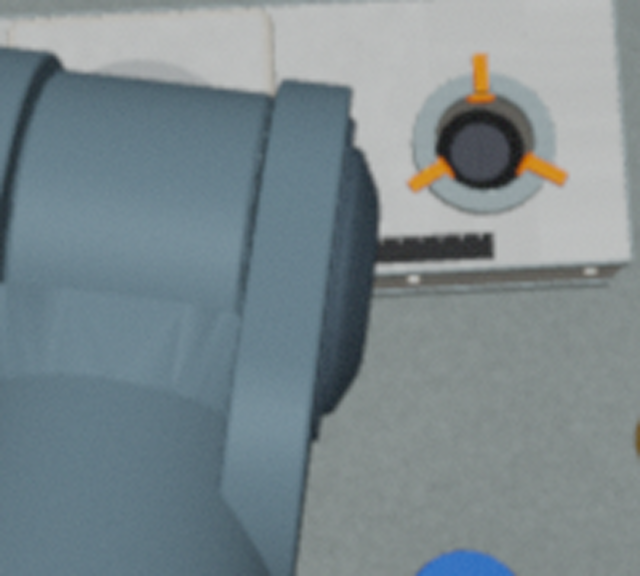

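Port at about (0.6153, -0.1242). In the top crop the bore is open with the dark gasket visible (480,148), so the shutter is clear. The scene crop shows the gripper above the chosen cap (312,360). Descend and grip.

Call:
send_rows([
  [0,0,0,0,0,-25,50],
  [0,0,0,0,0,-55,50],
  [0,0,0,0,0,-85,50],
  [0,0,0,0,0,-108,50],
  [0,0,0,0,0,-122,50],
  [0,0,0,0,0,-122,50],
])

```text
t: 11.95
tool_pos: [0.4334, 0.0186, 0.038]
eef_rot: [0.599, 0.801, -0.0, -0.0]
wrist_force: [-0.4, -0.3, -0.1]
opening: 0.584
```

```bash

python3 - <<'E'
from h import *
st();b=get("scene")
cv2.imwrite("pics/c8.png",cv2.resize(b["color"][170:320,270:430,::-1],None,fx=4,fy=4,interpolation=cv2.INTER_CUBIC))
E
```

```text
t 11.95 [0.4334 0.0186 0.038 ] F [-0.36 -0.29 -0.11] T [ 0.03  0.   -0.03] yaw 16.44 op 49.9 q [-0.1   0.27 -0.62  0.68  0.    1.18]
r 0.1605 ang -158.29
```

View pics/c8.png

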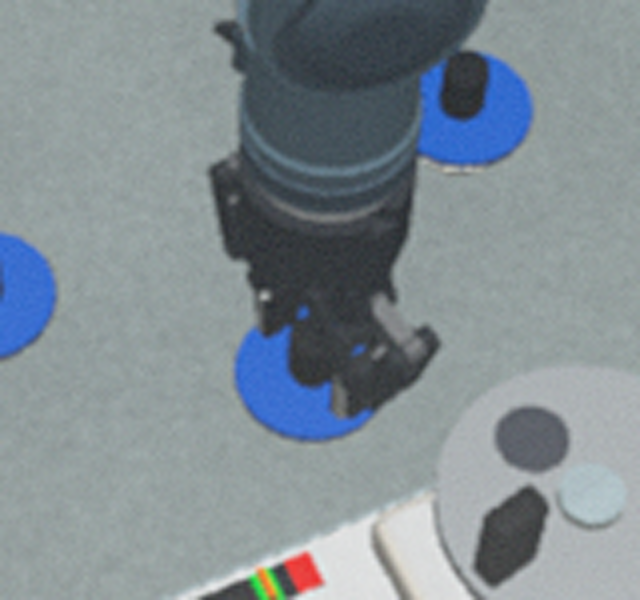

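The knob (312,350) is between the fingers. Raise 1.5 mm for clearance over the flange and close with 80 N.

Call:
send_rows([
  [0,0,0,0,0,1.5,0],
  [0,0,0,0,0,1.5,0],
  [0,0,0,0,0,1.5,0],
  [0,0,0,0,0,1.5,0],
  [0,0,0,0,0,1.5,0],
  [0,0,0,0,0,1.5,0],
], force=80)

```text
t: 12.5
tool_pos: [0.4345, 0.0185, 0.0423]
eef_rot: [0.599, 0.801, 0.001, 0.002]
wrist_force: [-0.2, -0.3, 6.6]
opening: 0.256
```

Call:
send_rows([
  [0,0,0,0,0,10,0],
  [0,0,0,0,0,30,0],
  [0,0,0,0,0,55,0],
  [0,0,0,0,0,80,0],
  [0,0,0,0,0,100,0],
  [0,0,0,0,0,110,0],
  [0,0,0,0,0,110,0],
  [0,0,0,0,0,110,0],
])

```text
t: 13.17
tool_pos: [0.4325, 0.0187, 0.1509]
eef_rot: [0.599, 0.801, 0.001, 0.001]
wrist_force: [0.5, 0.6, -2.2]
opening: 0.254
```

```bash

python3 - <<'E'
from h import *
st();b=get("scene","s9");a=get("top","t9")
for d in(a,b):
    for x,y,A,c in blobs(mask(d,(105,150,80),(125,255,255)),150):
        if A<3000: print(d["n"],round(x),round(y),A)
cv2.imwrite("pics/c9.png",cv2.resize(b["color"][150:310,290:450,::-1],None,fx=3.7,fy=3.7,interpolation=cv2.INTER_CUBIC))
E
```

```text
t 13.17 [0.4325 0.0187 0.1509] F [ 0.51  0.59 -2.18] T [-0.02 -0.01  0.03] yaw 16.44 op 21.7 q [-0.1   0.14 -0.45  0.98  0.    1.18]
r 0.1613 ang -158.43
top 457 379 1116.5
top 375 311 1043.0
scene 265 244 881.0
scene 347 237 596.5
scene 172 219 597.5
scene 387 199 469.0
```

View pics/c9.png

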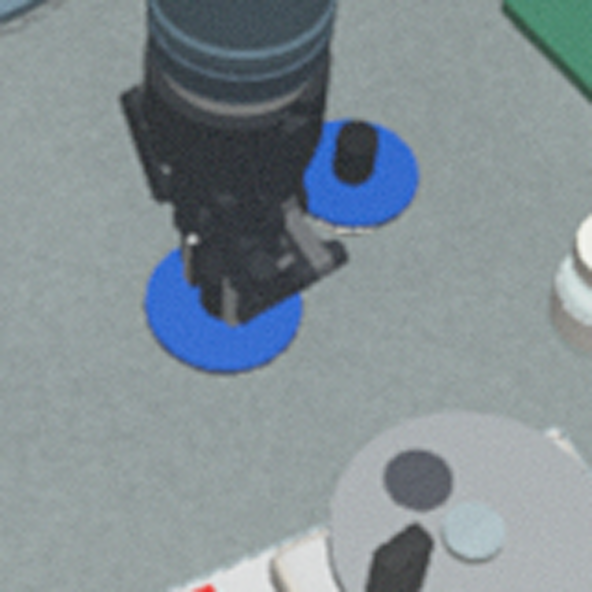

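The cap came up with the gripper (scene crop, flange at (224,300)). Next I'll measure where the cap sits relative to the TCP.

```bash

cat >> h.py <<'E'
def flange(d,approx,z,r=.038):
    # blue-mask boundary points that lie on ~r circle
    m=mask(d,(105,130,60),(125,255,255));u0=proj(d,np.array([*approx,z]))
    k=np.zeros_like(m);cv2.circle(k,tuple(int(v) for v in u0),40,255,-1);m&=k
    c=max(blobs(m,50),key=lambda t:t[2])[3]
    P=np.array([plane(d,p,z)[:2] for p in cv2.convexHull(c)[:,0]])
    c0=np.array(approx,float)
    from scipy.optimize import least_squares
    s=least_squares(lambda x:np.hypot(*(P-x).T)-r,c0,loss="soft_l1",f_scale=.0005)
    return s.x.round(4),np.median(np.abs(s.fun)).round(5),len(P)
E
python3 - <<'E'
from h import *
s=st();b=get("scene");print(flange(b,s["tool_pos"][:2],.1426))
E
```

```text
t 13.27 [0.4311 0.0188 0.1495] F [-0.05 -0.65 -1.55] T [-0.02  0.02 -0.  ] yaw 16.44 op 21.6 q [-0.1   0.14 -0.46  0.98  0.    1.18]
r 0.1625 ang -158.65
(array([0.4307, 0.0197]), np.float64(0.00034), 21)
```

The cap is centred on the TCP to within about 1 mm and weighs about 1.5 N. Carry it over the port.

Call:
send_rows([
  [0,0,0,20,-16,10,0],
  [0,0,0,50,-39,15,0],
  [0,0,0,80,-62,15,0],
  [0,0,0,110,-86,15,0],
  [0,0,0,140,-109,15,0],
  [0,0,0,165,-129,5,0],
  [0,0,0,184,-143.5,-5,0],
  [0,0,0,184,-143.5,-5,0],
])

```text
t: 13.98
tool_pos: [0.6175, -0.1277, 0.1408]
eef_rot: [0.6, 0.8, -0.001, -0.001]
wrist_force: [0.4, -0.2, -1.3]
opening: 0.253
```

Call:
send_rows([
  [0,0,0,0,0,0,0],
  [0,0,0,0,0,0,0],
  [0,0,0,0,0,0,0],
])

```text
t: 14.23
tool_pos: [0.6149, -0.1239, 0.1452]
eef_rot: [0.598, 0.801, -0.0, -0.001]
wrist_force: [0.4, 0.3, -1.4]
opening: 0.251
```

```bash

python3 - <<'E'
from h import *
s=st();b=get("scene","s10");a=get("top","t10")
z=s["tool_pos"][2]-.0423+.034;print(z)
for d in(a,b):
    try:print(d["n"],flange(d,s["tool_pos"][:2],z))
    except Exception as e:print(e)
cv2.imwrite("pics/c10.png",cv2.resize(b["color"][250:430,230:410,::-1],None,fx=3.3,fy=3.3,interpolation=cv2.INTER_CUBIC))
cv2.imwrite("pics/c10t.png",cv2.resize(a["color"][100:240,300:460,::-1],None,fx=4,fy=4,interpolation=cv2.INTER_CUBIC))
E
```

```text
t 14.23 [ 0.6149 -0.1239  0.1452] F [ 0.42  0.29 -1.42] T [ 0.01 -0.02  0.02] yaw 16.48 op 21.4 q [-0.3   0.52  0.08  1.13  0.    0.98]
r 0.2045 ang -80.88
0.13686954520883637
max() iterable argument is empty
scene (array([ 0.6136, -0.1219]), np.float64(0.00029), 18)
```

View pics/c10.png

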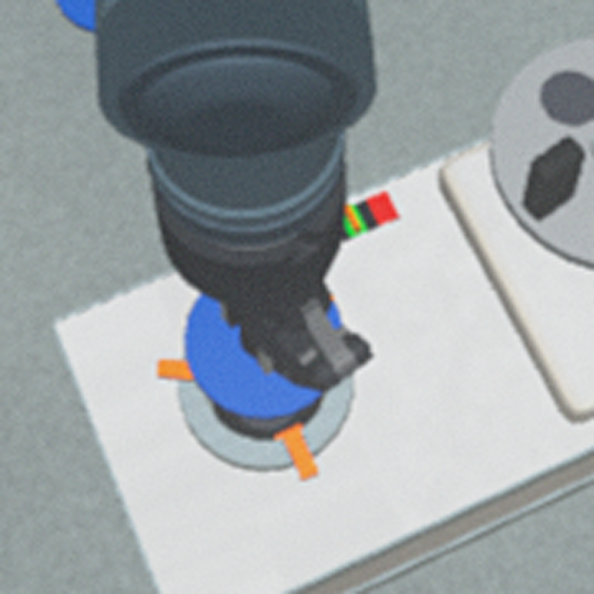

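View pics/c10t.png

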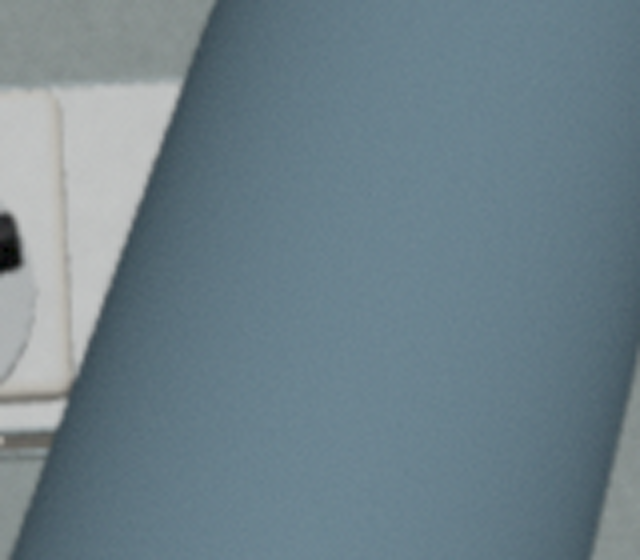

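The top view is blocked by the arm. The scene shows the cap above the collar, and its flange fit is 1–2 mm off the TCP. I'll re-measure now that the arm has settled.

```bash

python3 - <<'E'
from h import *
b=get("scene");b=get("scene");s=st();b=get("scene")
z=s["tool_pos"][2]-.0423+.034;print(z)
for zz in(z-.002,z,z+.002):print("scene",flange(b,s["tool_pos"][:2],zz))
print("collar",circ(b,(.6153,-.124),.085,.040,.050))
m=mask(b,(105,130,60),(125,255,255));
im=b["color"][:,:,::-1].copy()
im=cv2.resize(im[310:390,270:350],None,fx=8,fy=8,interpolation=cv2.INTER_CUBIC)
def draw(C,z,r,col):
    P=np.array([(proj(b,[C[0]+r*np.cos(t),C[1]+r*np.sin(t),z])+.5-[270,310])*8 for t in np.linspace(0,6.28,90)]).astype(int)
    cv2.polylines(im,[P],True,col,1)
f=flange(b,s["tool_pos"][:2],z)[0]
draw(f,z,.038,(0,0,255));draw(f,z-.006,.038,(0,255,255));draw(s["tool_pos"][:2],z,.038,(0,255,0));draw((.6162,-.1249),.085,.044,(255,0,255))
cv2.imwrite("pics/c11.png",im[:600])
E
```

```text
t 14.43 [ 0.6156 -0.1241  0.146 ] F [ 0.44 -0.45 -0.87] T [-0.05 -0.04 -0.02] yaw 16.49 op 21.5 q [-0.3   0.52  0.08  1.13  0.    0.98]
r 0.2048 ang -80.7
0.13771934020351187
scene (array([ 0.6136, -0.122 ]), np.float64(0.00026), 20)
scene (array([ 0.6142, -0.1221]), np.float64(0.00028), 20)
scene (array([ 0.6149, -0.1222]), np.float64(0.0003), 20)
collar (array([ 0.6156, -0.1246]), np.float64(0.0448), 65)
```

View pics/c11.png

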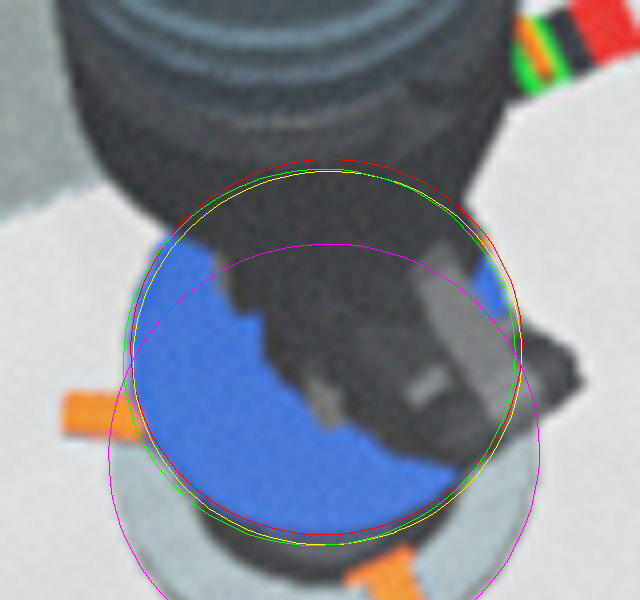

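The overlay shows the TCP-centred circle (green) matching the blue flange's left edge (125,350) and right edge (508,318), so the cap is centred on the TCP. Lower towards the catches and check the side forces.

Call:
send_rows([
  [0,0,0,0,0,-5,0],
  [0,0,0,0,0,-11,0],
  [0,0,0,0,0,-17,0],
  [0,0,0,0,0,-23,0],
  [0,0,0,0,0,-28,0],
  [0,0,0,0,0,-30,0],
  [0,0,0,0,0,-30,0],
  [0,0,0,0,0,-30,0],
])

```text
t: 15.15
tool_pos: [0.6158, -0.1247, 0.1152]
eef_rot: [0.599, 0.801, 0.0, -0.0]
wrist_force: [-0.1, -0.8, -1.8]
opening: 0.253
```

```bash

python3 - <<'E'
from h import *
s=st();b=get("scene")
cv2.imwrite("pics/c12.png",cv2.resize(b["color"][300:410,260:370,::-1],None,fx=5,fy=5,interpolation=cv2.INTER_CUBIC))
E
```

```text
t 15.15 [ 0.6158 -0.1247  0.1152] F [-0.12 -0.77 -1.75] T [-0.01 -0.02 -0.01] yaw 16.44 op 21.6 q [-0.3   0.54  0.03  1.06  0.    0.98]
r 0.2054 ang -80.67
```

View pics/c12.png

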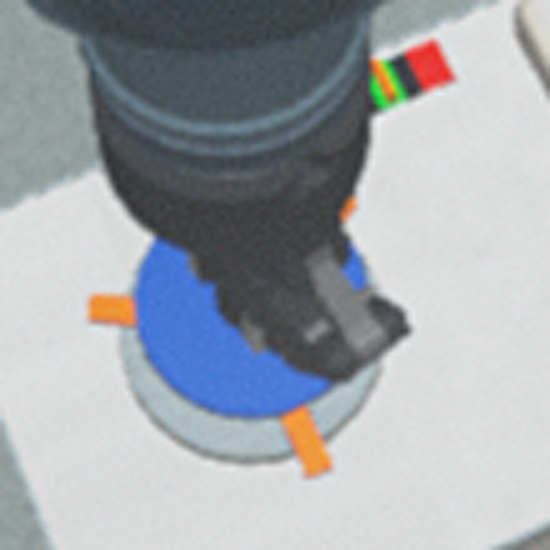

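No contact yet and no side force; the taper is already in the bore. Continue in 1 mm rows.

Call:
send_rows([
  [0,0,0,0,0,-1,0],
  [0,0,0,0,0,-2,0],
  [0,0,0,0,0,-3,0],
  [0,0,0,0,0,-4,0],
  [0,0,0,0,0,-4,0],
  [0,0,0,0,0,-4,0],
])

```text
t: 15.7
tool_pos: [0.6168, -0.1253, 0.1131]
eef_rot: [0.599, 0.801, 0.0, 0.001]
wrist_force: [-1.4, 0.3, 6.0]
opening: 0.254
```

```bash

python3 -c "
from h import *
st()"
```

```text
t 15.7 [ 0.6168 -0.1253  0.1131] F [-1.41  0.27  5.99] T [-0.14  0.31  0.04] yaw 16.43 op 21.7 q [-0.3   0.54  0.02  1.05 -0.    0.98]
r 0.2061 ang -80.43
```

Contact near TCP z 0.113 with a side force of -1.4 N in x. Shift x by -0.8 mm and keep pressing.

Call:
send_rows([
  [0,0,0,-0.8,0,0,0],
  [0,0,0,-0.8,0,-1,0],
  [0,0,0,-0.8,0,-2,0],
  [0,0,0,-0.8,0,-2,0],
  [0,0,0,-0.8,0,-2,0],
])

```text
t: 16.12
tool_pos: [0.6169, -0.1253, 0.1123]
eef_rot: [0.599, 0.801, 0.001, 0.003]
wrist_force: [-0.8, -0.2, 10.2]
opening: 0.251
```

```bash

python3 - <<'E'
from h import *
s=st();b=get("scene")
cv2.imwrite("pics/c13.png",cv2.resize(b["color"][300:410,260:370,::-1],None,fx=5,fy=5,interpolation=cv2.INTER_CUBIC))
E
```

```text
t 16.12 [ 0.6169 -0.1253  0.1123] F [-0.84 -0.22 10.22] T [-0.01  0.32 -0.02] yaw 16.44 op 21.4 q [-0.3   0.54  0.02  1.05 -0.    0.98]
r 0.2062 ang -80.39
```

View pics/c13.png

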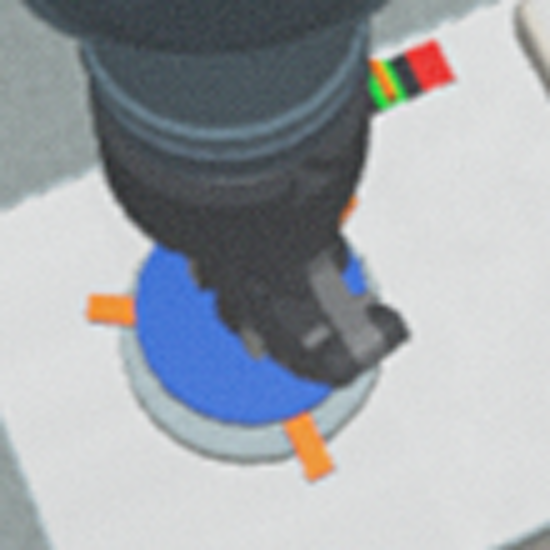

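Call:
send_rows([
  [0,0,0,0,0,-1,0],
  [0,0,0,0,0,-1.5,0],
  [0,0,0,0,0,-1.5,0],
  [0,0,0,0,0,-1.5,0],
])

```text
t: 16.5
tool_pos: [0.6172, -0.1254, 0.1114]
eef_rot: [0.599, 0.801, 0.001, 0.003]
wrist_force: [-1.2, 0.1, 13.2]
opening: 0.255
```

```bash

python3 - <<'E'
from h import *
s=st();b=get("scene")
cv2.imwrite("pics/c14.png",cv2.resize(b["color"][320:400,270:350,::-1],None,fx=7,fy=7,interpolation=cv2.INTER_CUBIC))
E
```

```text
t 16.5 [ 0.6172 -0.1254  0.1114] F [-1.22  0.15 13.16] T [0.01 0.51 0.07] yaw 16.45 op 21.8 q [-0.3   0.54  0.02  1.05 -0.    0.98]
r 0.2063 ang -80.32
```

View pics/c14.png

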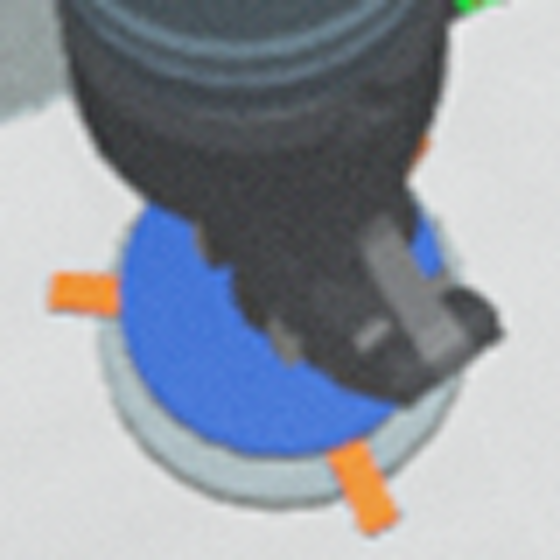

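Check whether the catches are being pushed outward by comparing their outer tips with the hover picture (saved s10 and s7).

```bash

python3 - <<'E'
from h import *
b=get("scene");cv2.imwrite("pics/s15.png",b["color"][:,:,::-1])
for f in("s7","s10","s15"):
    d=dict(b);d["color"]=cv2.imread(f"pics/{f}.png")[:,:,::-1].copy()
    im=cv2.resize(d["color"][330:410,265:345],None,fx=8,fy=8,interpolation=cv2.INTER_CUBIC)
    m=cv2.inRange(cv2.cvtColor(im,cv2.COLOR_RGB2HSV),np.array((8,140,110)),np.array((22,255,255)))
    for x,y,A,c in blobs(m,400):
        c=c[:,0]/8-.5+[265,330]
        print(f,"ctr",round(x/8+265,1),round(y/8+330,1),"xmin",c[:,0].min().round(2),"ymax",c[:,1].max().round(2),"xmax",c[:,0].max().round(2),"ymin",c[:,1].min().round(2))
st()
E
```

```text
s7 ctr 320.4 386.4 xmin 312.75 ymax 394.12 xmax 325.25 ymin 377.88
s7 ctr 287.4 362.6 xmin 277.62 ymax 368.5 xmax 294.5 ymin 358.75
s7 ctr 323.9 346.8 xmin 316.25 ymax 355.0 xmax 330.12 ymin 337.75
s10 ctr 320.4 386.4 xmin 312.88 ymax 394.12 xmax 325.25 ymin 377.88
s10 ctr 282.8 362.0 xmin 277.62 ymax 364.38 xmax 287.5 ymin 358.75
s15 ctr 321.9 389.5 xmin 316.88 ymax 395.25 xmax 325.75 ymin 382.75
s15 ctr 282.1 361.8 xmin 277.0 ymax 364.12 xmax 285.88 ymin 358.62
t 16.6 [ 0.6172 -0.1254  0.1114] F [-2.5   0.65 14.18] T [0.01 0.49 0.02] yaw 16.45 op 21.9 q [-0.3   0.54  0.02  1.05 -0.    0.98]
r 0.2064 ang -80.32
```

The back catch has moved about 2 mm outward, the front-left about 1 mm. So the catches are engaged, but the cap sits about 1.5 mm too far in +x (arm flex). Shift the command -2 mm in x and +1 mm in y, then press on.

Call:
send_rows([
  [0,0,0,-1,0.5,0,0],
  [0,0,0,-2,1,0,0],
  [0,0,0,-2,1,-0.5,0],
  [0,0,0,-2,1,-1,0],
  [0,0,0,-2,1,-1,0],
])

```text
t: 17.02
tool_pos: [0.6166, -0.125, 0.111]
eef_rot: [0.599, 0.801, 0.001, 0.004]
wrist_force: [0.8, -0.4, 13.3]
opening: 0.253
```

```bash

python3 -c "
from h import *
st()"
```

```text
t 17.02 [ 0.6166 -0.125   0.111 ] F [ 0.81 -0.36 13.3 ] T [-0.19 -0.   -0.02] yaw 16.44 op 21.6 q [-0.3   0.53  0.01  1.04 -0.    0.98]
r 0.2059 ang -80.48
```

Call:
send_rows([
  [0,0,0,-0.5,0.3,-0.5,0],
  [0,0,0,-1,0.5,-1,0],
  [0,0,0,-1,0.5,-1.5,0],
  [0,0,0,-1,0.5,-1.5,0],
])

```text
t: 17.35
tool_pos: [0.6161, -0.1248, 0.1093]
eef_rot: [0.599, 0.801, 0.001, 0.005]
wrist_force: [2.4, -1.4, 8.3]
opening: 0.251
```

```bash

python3 -c "
from h import *
st()"
```

```text
t 17.35 [ 0.6161 -0.1248  0.1093] F [ 2.41 -1.44  8.29] T [-0.43 -0.54 -0.02] yaw 16.43 op 21.4 q [-0.3   0.53  0.    1.03 -0.    0.98]
r 0.2056 ang -80.6
```

The force fell to 8 N and the cap is moving down. Relax the side offset a little and continue.

Call:
send_rows([
  [0,0,0,0.4,-0.2,-0.5,0],
  [0,0,0,0.7,-0.4,-1,0],
  [0,0,0,0.7,-0.4,-1.5,0],
  [0,0,0,0.7,-0.4,-1.5,0],
  [0,0,0,0.7,-0.4,-1.5,0],
])

```text
t: 17.77
tool_pos: [0.615, -0.1241, 0.1037]
eef_rot: [0.599, 0.801, 0.001, 0.002]
wrist_force: [8.7, -1.6, -7.3]
opening: 0.252
```

```bash

python3 -c "
from h import *
st()"
```

```text
t 17.77 [ 0.615  -0.1241  0.1037] F [ 8.68 -1.56 -7.28] T [-0.4  -1.86 -0.01] yaw 16.45 op 21.5 q [-0.3   0.54  0.    1.03  0.    0.98]
r 0.2047 ang -80.88
```

Snapped: z fell to 0.1037 and the catches pull the cap in (-7 N). Now relieve the x load and press down.

Call:
send_rows([
  [0,0,0,0.5,0,-1,0],
  [0,0,0,1,0,-2,0],
  [0,0,0,1.5,0,-3,0],
  [0,0,0,1.5,0,-3,0],
  [0,0,0,1.5,0,-3,0],
])

```text
t: 18.18
tool_pos: [0.615, -0.124, 0.1015]
eef_rot: [0.599, 0.801, 0.0, 0.001]
wrist_force: [3.5, -2.6, 4.2]
opening: 0.254
```

```bash

python3 -c "
from h import *
st()"
```

```text
t 18.18 [ 0.615  -0.124   0.1015] F [ 3.53 -2.58  4.17] T [-0.43 -0.89 -0.03] yaw 16.43 op 21.7 q [-0.3   0.54  0.    1.03 -0.    0.98]
r 0.2046 ang -80.85
```

Call:
send_rows([
  [0,0,0,0.4,-0.4,-0.5,0],
  [0,0,0,0.8,-0.8,-1,0],
  [0,0,0,0.8,-0.8,-1.5,0],
  [0,0,0,0.8,-0.8,-1.5,0],
  [0,0,0,0.8,-0.8,-1.5,0],
])

```text
t: 18.6
tool_pos: [0.6152, -0.1243, 0.1002]
eef_rot: [0.599, 0.801, 0.0, 0.0]
wrist_force: [1.1, -0.1, 7.1]
opening: 0.254
```

```bash

python3 -c "
from h import *
st()"
```

```text
t 18.6 [ 0.6152 -0.1243  0.1002] F [ 1.11 -0.11  7.09] T [-0.18 -0.44 -0.05] yaw 16.45 op 21.7 q [-0.3   0.55  0.    1.03  0.    0.98]
r 0.2049 ang -80.82
```

Call:
send_rows([
  [0,0,0,0.2,0,-0.7,0],
  [0,0,0,0.2,0,-1.3,0],
  [0,0,0,0.2,0,-1.3,0],
  [0,0,0,0.2,0,-1.3,0],
  [0,0,0,0.2,0,-1.3,0],
])

```text
t: 19.02
tool_pos: [0.6153, -0.1244, 0.1]
eef_rot: [0.599, 0.801, 0.0, 0.001]
wrist_force: [-1.0, -0.5, 13.1]
opening: 0.254
```

```bash

python3 - <<'E'
from h import *
st();b=get("scene","s16");s=st()
cv2.imwrite("pics/c16.png",cv2.resize(b["color"][300:410,260:370,::-1],None,fx=5,fy=5,interpolation=cv2.INTER_CUBIC))
im=cv2.resize(b["color"][330:410,265:345],None,fx=8,fy=8,interpolation=cv2.INTER_CUBIC)
m=cv2.inRange(cv2.cvtColor(im,cv2.COLOR_RGB2HSV),np.array((8,140,110)),np.array((22,255,255)))
for x,y,A,c in blobs(m,300):
    c=c[:,0]/8-.5+[265,330];print("xmin",c[:,0].min().round(2),"ymax",c[:,1].max().round(2),"xmax",c[:,0].max().round(2))
E
```

```text
t 19.02 [ 0.6153 -0.1244  0.1   ] F [-0.98 -0.5  13.12] T [-0.1   0.08  0.03] yaw 16.45 op 21.6 q [-0.3   0.55  0.    1.02  0.    0.98]
r 0.205 ang -80.8
t 19.07 [ 0.6153 -0.1244  0.1   ] F [-1.36 -0.71 13.16] T [-0.09  0.01  0.02] yaw 16.45 op 21.7 q [-0.3   0.55  0.    1.02  0.    0.98]
r 0.2051 ang -80.81
xmin 317.0 ymax 394.12 xmax 325.25
xmin 277.62 ymax 364.25 xmax 286.75
```

View pics/c16.png

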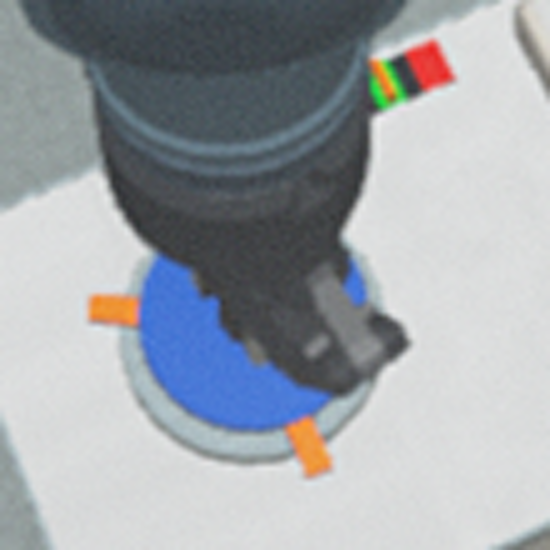

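The catches are back at their rest pixels (394.1, 277.6) and the flange is on the collar: force rose with no further travel. At 13.1 N it's a bit above 10, so I'll trim the command by 0.4 mm. The cap stays seated.

Call:
send_rows([
  [0,0,0,-0.2,0,0.4,0],
  [0,0,0,-0.2,0,0.4,0],
  [0,0,0,-0.2,0,0.4,0],
  [0,0,0,-0.2,0,0.4,0],
  [0,0,0,-0.2,0,0.4,0],
  [0,0,0,-0.2,0,0.4,0],
])

```text
t: 19.57
tool_pos: [0.6152, -0.1244, 0.1]
eef_rot: [0.599, 0.801, 0.0, 0.001]
wrist_force: [-0.0, -1.0, 10.5]
opening: 0.253
```

```bash

python3 - <<'E'
from h import *
st();b=get("scene");a=get("top","t17");st();get("scene","s17");st()
E
```

```text
t 19.57 [ 0.6152 -0.1244  0.1   ] F [-0.05 -0.97 10.46] T [-0.11 -0.18 -0.01] yaw 16.45 op 21.6 q [-0.3   0.55  0.    1.02  0.    0.98]
r 0.205 ang -80.81
t 19.67 [ 0.6152 -0.1244  0.1   ] F [-1.25 -0.64 10.52] T [-0.12 -0.18  0.  ] yaw 16.45 op 21.7 q [-0.3   0.55  0.    1.02  0.    0.98]
r 0.205 ang -80.82
t 19.72 [ 0.6152 -0.1244  0.1   ] F [-0.73 -1.01 11.7 ] T [-0.05 -0.16 -0.05] yaw 16.45 op 21.5 q [-0.3   0.55  0.    1.02  0.    0.98]
r 0.205 ang -80.82
```

View pics/s17.png

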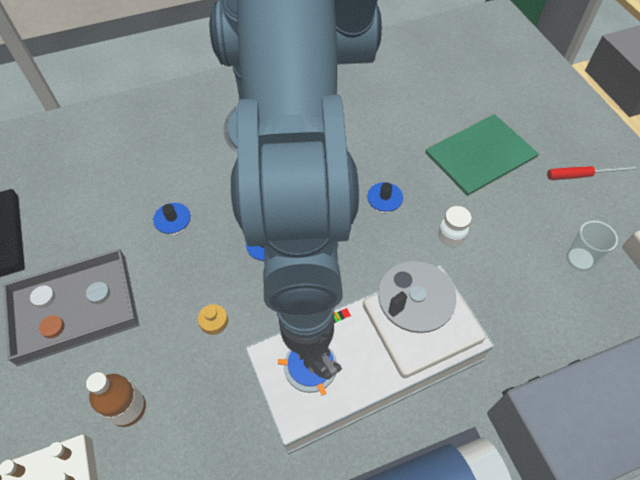

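The scene shows the cap in the port (310,368), the pointer still in green (340,317), and the jar (455,225) and weight (212,319) where they started. Steady at about 10.5 N, so I'm handing in.

```bash
python3 -c "
from plant import ticket
print(ticket.close_job())"
```

```text
the job is handed in; nothing more can be done
None
```

The job was handed in at about 19.7 s, with the cap snapped into the port and the arm still pressing it down with about 10.5 N.

**Handwheel:** I turned it about 3.87 rad clockwise in a single grasp. Both cameras showed the pointer in the middle of the green band, to within roughly 0.5 mm. The bore was open before I fetched the cap.

**Cap:** I took the cap farthest from the base, at 0.432 m; the other three were at about 0.35 m. It first rode about 1.5 mm off-centre on the catches, and the push reached about 14 N. I corrected sideways and pressed on. It then snapped in: TCP height fell from 0.109 to 0.104 m, and the catches pulled at about 7 N.

**Last checks:**
- **Force:** 10.5–11.7 N downward, with about 1 N sideways. It briefly read 13 N with the flange on the collar. I eased the command by 0.4 mm and the cap did not move.
- **Catches:** the back and front-left catches are back at their rest pixels. The third was hidden by the gripper, so I could not see it.
- **Gasket:** I judged it pressed from the travel and from the force rising with no further movement, not by seeing it.
- **Bystanders:** the jar and the brass weight look unmoved.
- **Disagreements:** the gripper read 21.6 mm on the 24 mm knob. An automatic flange fit put the cap 1–2 mm off, but the overlay and the fit into the port did not bear that out.

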